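# Sort full and empty sample pots by weight and shut the case

## Robot

A 6-joint arm with a two-finger parallel gripper is mounted at the origin on the work surface. World frame = base frame: x ahead of the robot, y to its left, z up, the work surface at z = 0. Lengths are in m, angles in rad, forces in N, time in s.
With the tool pointing down it reaches from about 0.35 to 0.775 m from the base axis. Payload 5.5 kg.
Tool frame: the origin (TCP) lies at the very end of the fingers, on their centre line; the grasp point (between the pads) lies 19 mm behind it; z points along the fingers, y is the direction in which the jaws open and shut (so a half turn about z gives the same grasp; the last joint's range is limited). The gripper opens to 85 mm and grips with 20 to 120 N. Pads are 22 mm wide; open, the fingers measure 114 mm over their backs; the gripper's body (76 mm by 85 mm) begins 54 mm behind the grasp point. The pads swing forward as they close: fully open they stand 13 mm farther back than shut.
Start: joints at [1.004, 0.313, 0.046, 1.304, 0, 1.431], TCP at [0.238, 0.523, 0.231] pointing down, gripper open.
Joint ranges: [-2.76, 2.76], [-0.86, 1.69], [-1.03, 1.26], [-2.2, 2.34], [-1.47, 1.5], [-3.14, 3.14]. Speed limits (rad/s): [2.57, 2.57, 3.14, 3.14, 3.14, 3.14].

## Interface

Orientations are given as a unit quaternion [w, x, y, z].
In Python, from workcell import get_state, imaging, env, spotter gives the robot as it stands.
- The arm moves only by the tool play_rows, never from a script. Its argument "moves" is a list of rows, each an object with "claw": the finger opening in cm, from 0 to 8.54; "delta_pos": the shift along the tool's x, y, z in cm, a list of three; "twist": the turn about the tool's z in degrees. A call has 1 to 12 rows; each row is the pose to reach, as a shift and turn from the pose commanded when the call began, along the tool's axes at that moment; what a row does not reach only later rows make up. A row lasts 1/8 s, in which the tool goes at most 62.5 mm and 10.7 degrees, less where a joint would pass 70% of its speed; a pose out of reach is approached as far as the arm can. A call with a gripper value outside its range is refused whole. The fingers move at their own pace and stop on an object; "force" is the grip in N (left out, the last holds). Time passes only in rows, so rows that repeat a pose let the fingers close. It gives the time, the measured TCP pose, the force and the opening at its end, in the units of the state.
- get_state(): the state, without advancing time (a new reading comes with each control period).
- imaging.read_camera(name): name is "scene" or "top"; returns the picture (384x512x3 uint8, red, green, blue); there is no depth.
- imaging.camera_info(name): a dict with "fx", "fy", "cx", "cy" (pixels), "world_to_cam" (4x4, takes a point from world to camera coordinates). Camera axes: x right, y down, z forward; pixel columns grow to the right and rows downward; lengths in m; the calibration is good to about 2 mm. A picture is of the moment at which its call begins. camera_info takes no time and is no camera call.
- env.hand_in(): hands the job in, once; it reports no verdict.
Trained networks look in the newest picture that a camera, given by its name, has taken for a name from the list of things; names that differ only in an ending like _2 or _b are one class to them, and where a whole thing is asked for, a point or a joint stands for the part that bears it (a point fixed in the world has none). Each returns a list of dicts, best first, with "conf" (0 to 1); they miss things now and then, are a little off and sometimes report something else, mostly with a low value. They report only what shows in the picture. A call takes as long as a camera call. They do not tell look-alikes from the thing itself.
- spotter.spot_in(camera, query): "extent" ([left, top, right, bottom] in pixels, round what is visible of it).
The state is a dict: "clock": time; "joint_pos": joint angles; "qvel": joint speeds; "tau": joint torques, N m; "tcp_pos": TCP position; "orientation": TCP orientation; "wrist_force": force on the tool from outside, world axes, zero at the start; "ft_torque": the same for the moment, N m; "finger_gap": finger opening in m.
Only numpy, scipy, OpenCV 4.12 (cv2) and the standard library are available. Lean on these libraries where they do the work, as an engineer would, in place of code of your own. Each camera call takes 0.05 s, during which the arm holds its last target. There are 200 camera calls.

## Task

The four to six sample pots on the bench look alike, but some are full of metal granules and the others are empty: tell them apart by their weight. Stand the full ones upright on the floor of the open case and put the empty ones down in the white wash-up tray; only when all are sorted, lower the case's lid gently, without slamming it, until it is fully shut. Leave the beaker, the wash bottle and the tube rack where they are.

Things in the scene. Friction and masses are not known exactly. Their poses are not given: they have to be found in the camera images.
- pot1_mid (a point): sample pot (or absent): plain round pot with a black screw cap, 46 diameter, 46 high, stands upright on the bench at the start; full pots weigh 0.34 to 0.46 kg, empty ones 0.03 to 0.05 kg, all look alike; the point is its centre, half-way up, z along its axis
- pot2_mid (a point): sample pot (or absent): plain round pot with a black screw cap, 46 diameter, 46 high, stands upright on the bench at the start; full pots weigh 0.34 to 0.46 kg, empty ones 0.03 to 0.05 kg, all look alike; the point is its centre, half-way up, z along its axis
- pot3_mid (a point): sample pot (or absent): plain round pot with a black screw cap, 46 diameter, 46 high, stands upright on the bench at the start; full pots weigh 0.34 to 0.46 kg, empty ones 0.03 to 0.05 kg, all look alike; the point is its centre, half-way up, z along its axis
- pot4_mid (a point): sample pot (or absent): plain round pot with a black screw cap, 46 diameter, 46 high, stands upright on the bench at the start; full pots weigh 0.34 to 0.46 kg, empty ones 0.03 to 0.05 kg, all look alike; the point is its centre, half-way up, z along its axis
- pot5_mid (a point): sample pot (or absent): plain round pot with a black screw cap, 46 diameter, 46 high, stands upright on the bench at the start; full pots weigh 0.34 to 0.46 kg, empty ones 0.03 to 0.05 kg, all look alike; the point is its centre, half-way up, z along its axis
- pot6_mid (a point): sample pot (or absent): plain round pot with a black screw cap, 46 diameter, 46 high, stands upright on the bench at the start; full pots weigh 0.34 to 0.46 kg, empty ones 0.03 to 0.05 kg, all look alike; the point is its centre, half-way up, z along its axis
- case: shallow blue case fixed to the bench: 150 (its x) by 250 (its y) by 45 high, walls and floor 8 thick, inside 134 by 234, one open compartment. Origin at the centre of its underside, z up. Its lid is hinged along the top of its +x long side, so the lid stands over the +x side when open; the -x side is the open front
- lid (a joint): angle of the grey lid in rad: 0 fully shut, about 1.57 upright, 1.9 leaning back at its stop. Stiff friction hinge: the lid stays where it is left and takes about 0.15 N m (some 1 to 2 N at its front edge) to move down. The lid is a shallow cover 150 from hinge to front edge, 250 long and 29 deep over its outside when shut, with sides 4 thick, and a small finger tab 14 by 60 by 5 at the middle of its front edge; the shut lid's top is 75 above the bench
- lid_hinge (a point): middle of the lid's hinge line, on the top of the case's +x side, 45.5 above the bench; the hinge line runs along the case's y; this frame turns with the lid (shut: same axes as the case)
- lid_front (a point): middle of the front edge of the lid's outer (top) face: 150 along -x and 29 along +z of the lid_hinge frame; the outer face is flat between this edge and above the hinge
- tray: white open wash-up tray fixed to the bench: 150 (its x) by 240 (its y) by 35 high, walls and floor 5 thick. Origin at the centre of its underside, z up
- beaker: bystander: glass beaker, 80 diameter, 100 high; origin at the centre of its underside
- wash: bystander: white bottle with a red cap, 64 diameter, 160 high; origin at the centre of its underside
- rack: bystander: white test tube rack, 70 (its x) by 200 (its y), 80 high with its tubes; origin at the centre of its underside
Mind the look-alikes: they are no part of the job. Leave any red look-alike of the part that bears pot3_mid alone.

How it is judged:
By the outcome, as a careful person would: the job done as asked, in the order asked, and still so for the second after the job is handed in, with the robot touching nothing.
Of pot1, pot2, pot3, pot4, pot5, pot6 only 4 to 6 are there at a start; the rules pass over those that are not, and their reading is None.
At some moment in a run one of pot1, pot2, pot3, pot4, pot5, pot6 may be knocked a few centimetres aside while the robot is not near it.
It also fails if it takes over 210 s, if anything falls off the work surface, if the arm or the gripper's body presses on something with over 40 N, if the wrist force passes 120 N, or if a joint passes its speed limit or range.

## Working session

There is one attempt and no reset: what is moved stays moved. The work goes in short steps, Python scripts to look and compute and a tool call to move; the robot and the scene stay as the last step left them, time stands still between calls to the robot, and variables do not carry over. Pictures are saved under pics/ and viewed, about 12 in all and at most 16, crops included, and the job is handed in when it is done.

Besides the shell and the picture viewer there is one more tool, called after ">>>" as name([rows], argument=value, ...), one row to a line, values as JSON. play_rows: Moves the arm, as the interface text tells. Its arguments: {"type":"object","properties":{"moves":{"type":"array"},"force":{"type":"number"}},"required":["moves"]}

```bash
mkdir -p pics; ls
cat > h.py <<'E'
import numpy as np, cv2
from workcell import get_state, imaging, env, spotter
def snap(cam,fn=None,scale=1.5,box=None):
    im=imaging.read_camera(cam)
    if fn:
        o=im if box is None else im[box[1]:box[3],box[0]:box[2]]
        cv2.imwrite('pics/'+fn,cv2.cvtColor(cv2.resize(o,None,fx=scale,fy=scale,interpolation=cv2.INTER_CUBIC),cv2.COLOR_RGB2BGR))
    return im
def ray(cam,u,v,z):
    c=imaging.camera_info(cam);M=np.array(c['world_to_cam']);R=M[:3,:3];t=M[:3,3]
    d=R.T@np.array([(u-c['cx'])/c['fx'],(v-c['cy'])/c['fy'],1]);o=-R.T@t
    return o+d*(z-o[2])/d[2]
def proj(cam,p):
    c=imaging.camera_info(cam);M=np.array(c['world_to_cam']);q=M[:3,:3]@np.array(p)+M[:3,3]
    return np.array([c['fx']*q[0]/q[2]+c['cx'],c['fy']*q[1]/q[2]+c['cy']])
E
python3 - <<'E'
from h import *
np.set_printoptions(precision=4,suppress=True)
s=get_state();print(s)
for c in('top','scene'):
    snap(c,c+'0.png');i=imaging.camera_info(c);M=np.array(i['world_to_cam']);print(c,i['fx'],-M[:3,:3].T@M[:3,3],M[:3,:3].tolist())
    for q in('pot1_mid','case','lid','tray','beaker','wash','rack'):
        for d in spotter.spot_in(c,q): print(c,q,round(d['conf'],2),np.round(d['extent'],1))
E
```

```text
pics
{'clock': 0.0, 'joint_pos': array([1.0044, 0.314 , 0.045 , 1.3036, 0.    , 1.4312]), 'qvel': array([ 0.0003,  0.0011, -0.    ,  0.0011,  0.001 , -0.0001]), 'tau': array([ -0.0008, -48.0624,  29.8536,   0.0194,   0.0001,   0.    ]), 'tcp_pos': array([0.2378, 0.523 , 0.2304]), 'orientation': array([-0.0003,  0.2118,  0.9773, -0.0008]), 'wrist_force': array([-0.4174, -0.0326, -0.4996]), 'ft_torque': array([ 0.0224,  0.0027, -0.0019]), 'finger_gap': 0.08569948798368165}
top 429.78127225885646 [0.4083 0.0095 1.2034] [[0.0074025048007992965, -0.9998870306765247, 0.01308162098349914], [-0.9916463138122805, -0.009024906973242439, -0.12867066237740635], [0.12877418695216178, -0.01201985603100549, -0.9916010951162788]]
top case 0.58 [106.8 140.3 206.5 250.5]
top lid 0.97 [104.4 139.6 147.8 246. ]
top tray 0.67 [247.7 160.9 333.8 218.4]
top beaker 0.77 [213.4 103.1 241.2 135.9]
top wash 0.77 [150.7 107.5 180.1 140.9]
top rack 0.71 [314.4 114.1 392.5 148.9]
scene 453.7083370418161 [1.3922 0.5196 0.8161] [[-0.5308618228994106, 0.847187553108257, -0.021423698241882765], [0.5150604799309797, 0.3024640948551069, -0.8020150705172253], [-0.6729772856502542, -0.43679368262593415, -0.5969194684518934]]
scene pot1_mid 0.72 [164.9 160.2 177.4 180.6]
scene case 0.61 [290.6 163.8 410.7 275. ]
scene lid 0.87 [347.8 164.3 411.9 269.5]
scene lid 0.55 [297.7 238.2 326.  301. ]
scene tray 0.66 [178.9 171.7 275.9 229.1]
scene beaker 0.97 [230.7 227.2 262.7 274.2]
scene wash 0.9 [297.9 236.3 326.7 304.3]
scene wash 0.17 [163.4 159.1 180.7 180.2]
scene rack 0.73 [107.4 182.5 179.8 237. ]
```

View pics/top0.png

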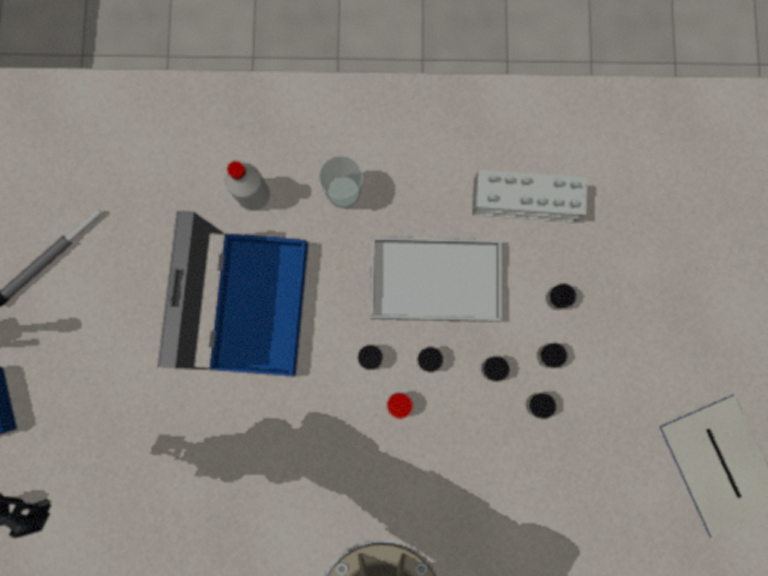

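View pics/scene0.png

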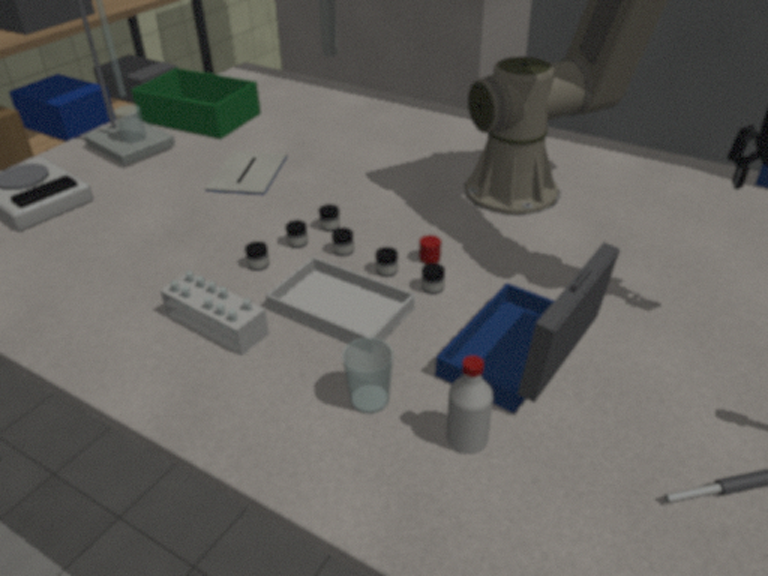

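Six black-capped pots: in the 1.5x top view at (563,296), (553,355), (542,405), (496,368), (430,359) and (370,357). The red one at (400,405) is the look-alike, so I leave it alone. The blue case has its lid open to the left (+y), and the tray is in the middle. Next I measure them.

```bash
cat >> h.py <<'E'
def pots(im=None,zt=0.041):
    if im is None: im=imaging.read_camera('top')
    m=(im.max(2)<45).astype(np.uint8); n,l,st,ce=cv2.connectedComponentsWithStats(m)
    out=[]
    for i in range(1,n):
        x,y,w,h,a=st[i]
        if 100<a<500 and w<26 and h<26:
            p=ray('top',*ce[i],zt);out.append((p[:2],ce[i],a,w,h))
    return out
E
python3 - <<'E'
from h import *
np.set_printoptions(precision=4,suppress=True)
im=snap('top')
for p in pots(im): print(*p)
print('case rim',[ray('top',u/1.5,v/1.5,.045)[:2].round(3).tolist() for u,v in((228,236),(307,240),(294,375),(211,372))])
print('tray rim',[ray('top',u/1.5,v/1.5,.035)[:2].round(3).tolist() for u,v in((375,240),(501,241),(501,320),(373,319))])
print('red',ray('top',400/1.5,405/1.5,.041))
print('lid front guess',[ray('top',u/1.5,v/1.5,.19)[:2].round(3).tolist() for u,v in((178,212),(160,366),(193,213),(180,366))])
print('beaker',ray('top',342/1.5,180/1.5,.1),'wash',ray('top',237/1.5,171/1.5,.16))
# blue mask for the case
hsv=cv2.cvtColor(im,cv2.COLOR_RGB2HSV); m=cv2.inRange(hsv,(105,120,30),(125,255,255)); m[:,:100]=0
c=max(cv2.findContours(m,0,1)[0],key=cv2.contourArea);print(cv2.boxPoints(cv2.minAreaRect(c)), [ray('top',u,v,.045)[:2].round(4).tolist() for u,v in cv2.boxPoints(cv2.minAreaRect(c))])
snap('top','case.png',5,(95,130,215,260))
E
```

```text
[ 0.5542 -0.326 ] [374.62  197.015] 200 17 15
[ 0.4468 -0.3071] [368.7487 236.402 ] 199 17 15
[0.4405 0.023 ] [246.5657 237.7714] 175 14 15
[ 0.4378 -0.0847] [286.5459 239.0919] 185 16 15
[ 0.4221 -0.2029] [330.4381 245.3247] 194 16 15
[ 0.3572 -0.2847] [361.2767 269.966 ] 206 17 15
case rim [[0.658, 0.284], [0.652, 0.14], [0.407, 0.157], [0.411, 0.305]]
tray rim [[0.655, 0.016], [0.656, -0.217], [0.509, -0.215], [0.509, 0.018]]
red [ 0.3554 -0.0315  0.041 ]
lid front guess [[0.665, 0.331], [0.419, 0.347], [0.664, 0.307], [0.42, 0.316]]
beaker [0.7487 0.0747 0.1   ] wash [0.7436 0.2463 0.16  ]
[[139.8652 245.4157]
 [148.5124 154.6202]
 [204.6225 159.964 ]
 [195.9753 250.7595]] [[0.4179, 0.3073], [0.6652, 0.2941], [0.6519, 0.1402], [0.4049, 0.1575]]
```

View pics/case.png

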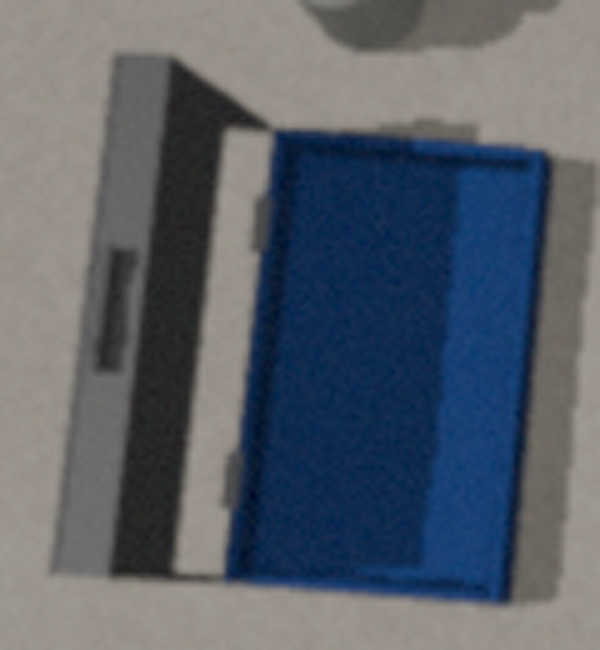

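```bash
cat >> h.py <<'E'
from scipy.spatial.transform import Rotation as Ro
def go(x,y,z,yaw):
    "delta_pos cm and twist deg to reach TCP xyz with tool y at world angle yaw (deg, modulo 180)"
    s=get_state();q=s['orientation'];R=Ro.from_quat([q[1],q[2],q[3],q[0]]).as_matrix()
    d=R.T@(np.array([x,y,z])-s['tcp_pos']);cur=np.degrees(np.arctan2(R[1,1],R[0,1]))
    t=(-(yaw-cur)+90)%180-90
    print('delta',(d*100).round(2),'twist',round(t,1),'| tcp',s['tcp_pos'].round(4),'cur',round(cur,1),'q6',s['joint_pos'][5].round(2),'F',s['wrist_force'].round(2),'gap',round(s['finger_gap'],4),'t',round(s['clock'],1))
E
python3 -c "
from h import *
go(.4405,.023,.12,90)"
```

```text
delta [-39.15 -37.17  11.13] twist -24.5 | tcp [0.238  0.5234 0.2313] cur 65.5 q6 1.43 F [ 0.05 -1.26  0.01] gap 0.0854 t 0.9
```

>>> play_rows([
  {"claw": 8.5, "delta_pos": [-39.1, -37.2, 0], "twist": -24.5},
  {"claw": 8.5, "delta_pos": [-39.1, -37.2, 0], "twist": -24.5},
  {"claw": 8.5, "delta_pos": [-39.1, -37.2, 0], "twist": -24.5},
  {"claw": 8.5, "delta_pos": [-39.1, -37.2, 0], "twist": -24.5},
  {"claw": 8.5, "delta_pos": [-39.1, -37.2, 0], "twist": -24.5},
  {"claw": 8.5, "delta_pos": [-39.1, -37.2, 0], "twist": -24.5},
  {"claw": 8.5, "delta_pos": [-39.1, -37.2, 0], "twist": -24.5},
  {"claw": 8.5, "delta_pos": [-39.1, -37.2, 0], "twist": -24.5},
  {"claw": 8.5, "delta_pos": [-39.1, -37.2, 11.1], "twist": -24.5},
  {"claw": 8.5, "delta_pos": [-39.1, -37.2, 11.1], "twist": -24.5},
  {"claw": 8.5, "delta_pos": [-39.1, -37.2, 11.1], "twist": -24.5},
  {"claw": 8.5, "delta_pos": [-39.1, -37.2, 11.1], "twist": -24.5},
], force=50)

```text
clock: 2.4
tcp_pos: [0.4405, 0.0232, 0.1214]
orientation: [0.0, -0.0, 1.0, 0.0]
wrist_force: [-0.1, -0.3, 0.5]
finger_gap: 0.085
```

```bash
python3 -c "
from h import *
im=snap('top')
for p in pots(im): print(p[0].round(4),p[2:])
go(.4405,.023,.01,90)
for d in spotter.spot_in('top','pot1_mid'): print(d)
snap('scene','s1.png')"
```

```text
[ 0.5541 -0.3259] (np.int32(196), np.int32(16), np.int32(15))
[ 0.4468 -0.3062] (np.int32(214), np.int32(18), np.int32(16))
[ 0.4381 -0.0846] (np.int32(190), np.int32(16), np.int32(15))
[ 0.4225 -0.2025] (np.int32(204), np.int32(17), np.int32(15))
[ 0.3567 -0.2842] (np.int32(217), np.int32(17), np.int32(16))
delta [ 0.09 -0.04 11.21] twist 0.1 | tcp [0.4411 0.0234 0.1221] cur 90.1 q6 -0.13 F [0.32 0.37 0.12] gap 0.0849 t 2.5
{'extent': [363.8, 185.4, 383.6, 206.4], 'conf': 0.84}
```

View pics/s1.png

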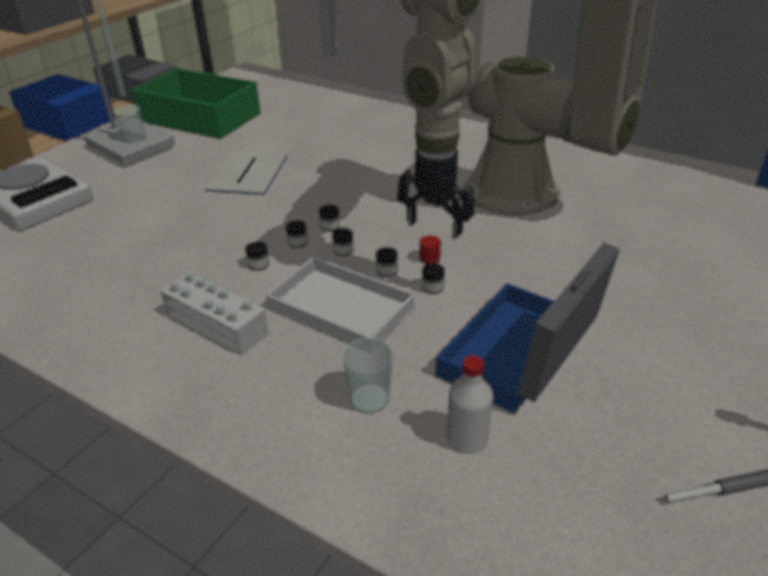

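The arm stands above pot B, with the fingers over (440,220), and everything is still upright. Next: descend, grip and lift.

>>> play_rows([
  {"claw": 8.5, "delta_pos": [0, 0, 6], "twist": 0},
  {"claw": 8.5, "delta_pos": [0, 0, 11], "twist": 0},
  {"claw": 8.5, "delta_pos": [0, 0, 11], "twist": 0},
  {"claw": 3, "delta_pos": [0, 0, 11], "twist": 0},
  {"claw": 3, "delta_pos": [0, 0, 11], "twist": 0},
  {"claw": 3, "delta_pos": [0, 0, 11], "twist": 0},
  {"claw": 3, "delta_pos": [0, 0, 11], "twist": 0},
  {"claw": 3, "delta_pos": [0, 0, 11], "twist": 0},
  {"claw": 3, "delta_pos": [0, 0, 6], "twist": 0},
  {"claw": 3, "delta_pos": [0, 0, 1], "twist": 0},
  {"claw": 3, "delta_pos": [0, 0, 1], "twist": 0},
  {"claw": 3, "delta_pos": [0, 0, 1], "twist": 0},
], force=50)

```text
clock: 4.05
tcp_pos: [0.4398, 0.023, 0.1104]
orientation: [0.0, -0.0, 1.0, -0.0]
wrist_force: [-0.7, -0.1, -3.7]
finger_gap: 0.0447
```

```bash
cat >> h.py <<'E'
C=np.array([.5335,.2235]);cx=np.array([.069,.9976]);cy=np.array([-.9976,.069])
def slot(a,b): return C+a*cx+b*cy   # case frame
E
python3 -c "
from h import *
for i in range(3): snap('top');print(get_state()['wrist_force'])
print([ray('top',u,v,.045)[:2].round(4).tolist() for u,v in((150,156.4),(204.6,160),(197,250.4),(140.6,245.6))])
for a in(-.036,.018):print([slot(a,b).round(4).tolist() for b in(-.07,0,.07)])
go(*slot(-.036,-.07),.15,-4)
go(.61,-.03,.15,90)"
```

```text
[-0.57582934 -0.69229458 -4.41380744]
[-0.04342849 -0.22965005 -3.92815438]
[-0.10964337 -0.41272496 -3.36654204]
[[0.6603, 0.2898], [0.6518, 0.1402], [0.4059, 0.1548], [0.4175, 0.3053]]
[[0.6008, 0.1828], [0.531, 0.1876], [0.4612, 0.1924]]
[[0.6046, 0.2366], [0.5347, 0.2415], [0.4649, 0.2463]]
delta [-16.23  15.95  -4.15] twist -86.0 | tcp [0.4386 0.0231 0.1089] cur 90.0 q6 -0.13 F [-0.11 -0.41 -3.37] gap 0.0448 t 4.2
delta [-17.13  -5.32  -4.16] twist 0.0 | tcp [0.4386 0.0231 0.1089] cur 90.0 q6 -0.13 F [-0.11 -0.41 -3.37] gap 0.0448 t 4.2
```

Full (about 3.9 N). It goes to the case's front far slot.

>>> play_rows([
  {"claw": 3, "delta_pos": [-5, 5, -4], "twist": -10},
  {"claw": 3, "delta_pos": [-10, 9, -4], "twist": -20},
  {"claw": 3, "delta_pos": [-14, 13, -4], "twist": -30},
  {"claw": 3, "delta_pos": [-16.2, 15.9, -4], "twist": -40},
  {"claw": 3, "delta_pos": [-16.2, 15.9, -4], "twist": -50},
  {"claw": 3, "delta_pos": [-16.2, 15.9, -4], "twist": -60},
  {"claw": 3, "delta_pos": [-16.2, 15.9, -4], "twist": -70},
  {"claw": 3, "delta_pos": [-16.2, 15.9, -4], "twist": -80},
  {"claw": 3, "delta_pos": [-16.2, 15.9, -4], "twist": -86},
  {"claw": 3, "delta_pos": [-16.2, 15.9, 0], "twist": -86},
  {"claw": 3, "delta_pos": [-16.2, 15.9, 2], "twist": -86},
  {"claw": 3, "delta_pos": [-16.2, 15.9, 2], "twist": -86},
])

```text
clock: 5.7
tcp_pos: [0.599, 0.1816, 0.0864]
orientation: [-0.003, -0.682, 0.731, 0.002]
wrist_force: [-0.8, 0.1, -4.3]
finger_gap: 0.045
```

```bash
python3 -c "
from h import *
snap('top','t2.png',4,(130,110,260,260))
go(*slot(-.036,-.07),.021,-4)"
```

```text
delta [-0.1  -0.07  6.73] twist 0.0 | tcp [0.6004 0.1818 0.0883] cur 176.0 q6 -1.34 F [ 0.36 -0.39 -3.34] gap 0.0448 t 5.8
```

View pics/t2.png

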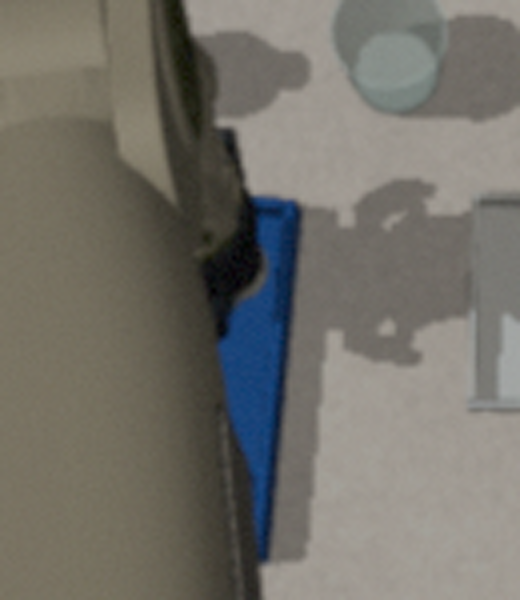

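The pot is inside the rim with room on every side (edge about (265,260) in the crop). Lowering it now.

>>> play_rows([
  {"claw": 3, "delta_pos": [-0.1, 0, 3], "twist": 0},
  {"claw": 3, "delta_pos": [-0.1, 0, 5], "twist": 0},
  {"claw": 3, "delta_pos": [-0.1, 0, 6], "twist": 0},
  {"claw": 3, "delta_pos": [-0.1, 0, 6.7], "twist": 0},
  {"claw": 3, "delta_pos": [-0.1, 0, 6.8], "twist": 0},
  {"claw": 5.6, "delta_pos": [-0.1, 0, 6.8], "twist": 0},
  {"claw": 5.6, "delta_pos": [-0.1, 0, 6.8], "twist": 0},
  {"claw": 5.6, "delta_pos": [-0.1, 0, 6.8], "twist": 0},
  {"claw": 5.6, "delta_pos": [-0.1, 0, 4], "twist": 0},
  {"claw": 5.6, "delta_pos": [-0.1, 0, 0], "twist": 0},
  {"claw": 5.6, "delta_pos": [-0.1, 0, -5], "twist": 0},
  {"claw": 5.6, "delta_pos": [-0.1, 0, -6], "twist": 0},
])

```text
clock: 7.25
tcp_pos: [0.6044, 0.1835, 0.1551]
orientation: [0.003, -0.682, 0.731, -0.002]
wrist_force: [0.1, 0.0, 0.0]
finger_gap: 0.0561
```

```bash
python3 -c "
from h import *
for p in pots(): print(p[0].round(4),p[2:])
go(.438,-.0847,.12,90)"
```

```text
[ 0.5541 -0.3259] (np.int32(196), np.int32(16), np.int32(15))
[ 0.4465 -0.3061] (np.int32(208), np.int32(18), np.int32(16))
[ 0.4377 -0.0848] (np.int32(181), np.int32(16), np.int32(15))
[ 0.4218 -0.2023] (np.int32(213), np.int32(17), np.int32(16))
[ 0.3567 -0.284 ] (np.int32(220), np.int32(17), np.int32(16))
delta [27.9  14.74  3.31] twist 86.0 | tcp [0.604  0.1835 0.1545] cur 176.0 q6 -1.33 F [0.72 0.04 0.24] gap 0.0562 t 7.3
```

>>> play_rows([
  {"claw": 8.5, "delta_pos": [5, 3, 0], "twist": 10},
  {"claw": 8.5, "delta_pos": [10, 6, 0], "twist": 20},
  {"claw": 8.5, "delta_pos": [15, 9, 0], "twist": 30},
  {"claw": 8.5, "delta_pos": [20, 12, 0], "twist": 40},
  {"claw": 8.5, "delta_pos": [25, 14, 2], "twist": 50},
  {"claw": 8.5, "delta_pos": [27.9, 14.7, 3], "twist": 60},
  {"claw": 8.5, "delta_pos": [27.9, 14.7, 3.3], "twist": 70},
  {"claw": 8.5, "delta_pos": [27.9, 14.7, 3.3], "twist": 80},
  {"claw": 8.5, "delta_pos": [27.9, 14.7, 3.3], "twist": 86},
  {"claw": 8.5, "delta_pos": [27.9, 14.7, 3.3], "twist": 86},
  {"claw": 8.5, "delta_pos": [27.9, 14.7, 3.3], "twist": 86},
])

```text
clock: 8.68
tcp_pos: [0.4356, -0.0849, 0.1167]
orientation: [-0.0, -0.001, 1.0, 0.0]
wrist_force: [-0.2, 0.8, 0.1]
finger_gap: 0.0849
```

```bash
python3 -c "
from h import *
im=snap('top','t3.png',5,(130,140,230,260))
for p in pots(im): print(p[0].round(4),p[2:])
go(.438,-.0847,.0115,90)"
```

```text
[0.6041 0.181 ] (np.int32(207), np.int32(16), np.int32(16))
[ 0.5542 -0.326 ] (np.int32(197), np.int32(16), np.int32(15))
[ 0.4468 -0.3061] (np.int32(217), np.int32(18), np.int32(16))
[ 0.3572 -0.2847] (np.int32(204), np.int32(17), np.int32(15))
delta [-0.23  0.02 10.53] twist 0.1 | tcp [ 0.4357 -0.0849  0.1168] cur 90.1 q6 -0.38 F [ 0.46 -0.12  0.14] gap 0.085 t 8.7
```

View pics/t3.png

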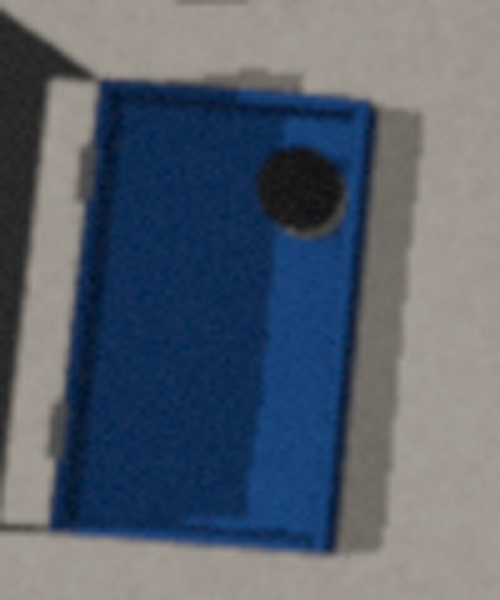

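The first pot stands upright in its slot, with its cap at (300,190) in the crop. Now the second pot.

>>> play_rows([
  {"claw": 8.5, "delta_pos": [-0.2, 0, 5], "twist": 0},
  {"claw": 8.5, "delta_pos": [-0.2, 0, 10.5], "twist": 0},
  {"claw": 8.5, "delta_pos": [-0.2, 0, 10.5], "twist": 0},
  {"claw": 3, "delta_pos": [-0.2, 0, 10.5], "twist": 0},
  {"claw": 3, "delta_pos": [-0.2, 0, 10.5], "twist": 0},
  {"claw": 3, "delta_pos": [-0.2, 0, 10.5], "twist": 0},
  {"claw": 3, "delta_pos": [-0.2, 0, 10.5], "twist": 0},
  {"claw": 3, "delta_pos": [-0.2, 0, 10.5], "twist": 0},
  {"claw": 3, "delta_pos": [-0.2, 0, 6], "twist": 0},
  {"claw": 3, "delta_pos": [-0.2, 0, 1], "twist": 0},
  {"claw": 3, "delta_pos": [-0.2, 0, 0.5], "twist": 0},
  {"claw": 3, "delta_pos": [-0.2, 0, 0.5], "twist": 0},
])

```text
clock: 10.22
tcp_pos: [0.4388, -0.0853, 0.1135]
orientation: [0.001, -0.0, 1.0, -0.001]
wrist_force: [0.1, 0.2, -0.6]
finger_gap: 0.0449
```

```bash
cat > w.py <<'E'
from h import *
import sys
for i in range(3): im=snap('top');print(get_state()['wrist_force'].round(2))
for p in pots(im): print(p[0].round(4),p[2:])
b=float(sys.argv[1]);a=float(sys.argv[2])
go(*slot(a,b),.087,-4)
go(float(sys.argv[3]),float(sys.argv[4]),.07,90)
E
python3 w.py 0 -.036 .61 -.03
```

```text
[ 0.06  0.23 -0.66]
[0.44 0.07 0.19]
[ 0.8   0.61 -1.61]
[0.6041 0.181 ] (np.int32(206), np.int32(16), np.int32(16))
[ 0.5542 -0.326 ] (np.int32(197), np.int32(16), np.int32(15))
[ 0.4467 -0.3062] (np.int32(215), np.int32(18), np.int32(16))
[ 0.3571 -0.2847] (np.int32(205), np.int32(17), np.int32(15))
delta [-9.42 27.22  2.44] twist -86.0 | tcp [ 0.4371 -0.0847  0.1113] cur 90.0 q6 -0.37 F [ 0.8   0.61 -1.61] gap 0.0445 t 10.4
delta [-17.3    5.46   4.1 ] twist 0.0 | tcp [ 0.4371 -0.0847  0.1113] cur 90.0 q6 -0.37 F [ 0.8   0.61 -1.61] gap 0.0445 t 10.4
```

Empty (readings average about 0.6 N). It goes in the tray at (0.61, -0.05).

>>> play_rows([
  {"claw": 3, "delta_pos": [-5, 1, 0], "twist": 0},
  {"claw": 3, "delta_pos": [-11, 2, 0], "twist": 0},
  {"claw": 3, "delta_pos": [-17.3, 3.5, 0], "twist": 0},
  {"claw": 3, "delta_pos": [-17.3, 3.5, 0], "twist": 0},
  {"claw": 3, "delta_pos": [-17.3, 3.5, 5], "twist": 0},
  {"claw": 3, "delta_pos": [-17.3, 3.5, 8], "twist": 0},
  {"claw": 3, "delta_pos": [-17.3, 3.5, 9.3], "twist": 0},
  {"claw": 3, "delta_pos": [-17.3, 3.5, 9.4], "twist": 0},
  {"claw": 5.6, "delta_pos": [-17.3, 3.5, 9.4], "twist": 0},
  {"claw": 5.6, "delta_pos": [-17.3, 3.5, 9.4], "twist": 0},
  {"claw": 5.6, "delta_pos": [-17.3, 3.5, 9.4], "twist": 0},
  {"claw": 5.6, "delta_pos": [-17.3, 3.5, 5], "twist": 0},
])

```text
clock: 11.88
tcp_pos: [0.6078, -0.0494, 0.0591]
orientation: [-0.004, -0.0, 1.0, 0.001]
wrist_force: [-0.2, -0.8, -0.8]
finger_gap: 0.0561
```

```bash
python3 -c "
from h import *
go(.4222,-.2025,.12,90)"
```

```text
delta [ 18.62 -15.29  -5.97] twist 0.0 | tcp [ 0.6078 -0.0494  0.0591] cur 90.0 q6 -0.21 F [-0.21 -0.78 -0.81] gap 0.0561 t 11.9
```

>>> play_rows([
  {"claw": 5.6, "delta_pos": [0, 0, -6], "twist": 0},
  {"claw": 8.5, "delta_pos": [4, -3, -6], "twist": 0},
  {"claw": 8.5, "delta_pos": [8, -7, -6], "twist": 0},
  {"claw": 8.5, "delta_pos": [12, -10, -6], "twist": 0},
  {"claw": 8.5, "delta_pos": [16, -13, -6], "twist": 0},
  {"claw": 8.5, "delta_pos": [18.6, -15.3, -6], "twist": 0},
  {"claw": 8.5, "delta_pos": [18.6, -15.3, -6], "twist": 0},
  {"claw": 8.5, "delta_pos": [18.6, -15.3, -6], "twist": 0},
])

```text
clock: 12.88
tcp_pos: [0.4255, -0.2032, 0.1225]
orientation: [0.0, -0.0, 1.0, -0.0]
wrist_force: [0.4, -0.2, 1.2]
finger_gap: 0.085
```

```bash
python3 -c "
from h import *
im=snap('scene','s4.png',4,(110,120,300,240)) 
for p in pots(): print(p[0].round(4),p[2:])
go(.4222,-.2025,.0115,90)"
```

```text
[0.604 0.181] (np.int32(208), np.int32(16), np.int32(16))
[ 0.6065 -0.0503] (np.int32(182), np.int32(15), np.int32(16))
delta [ 0.37  0.02 11.08] twist 0.1 | tcp [ 0.4259 -0.2027  0.1223] cur 90.1 q6 -0.62 F [-0.11 -0.09  0.18] gap 0.085 t 13.0
```

View pics/s4.png

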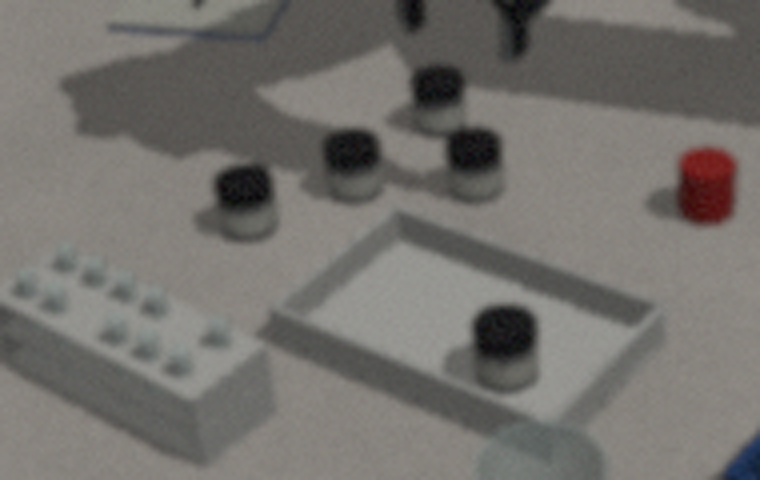

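The empty pot stands upright in the tray at (505,348) in the crop, and the other four are unchanged. Picking up the third pot.

>>> play_rows([
  {"claw": 8.5, "delta_pos": [0.4, 0, 5], "twist": 0},
  {"claw": 8.5, "delta_pos": [0.4, 0, 11], "twist": 0},
  {"claw": 8.5, "delta_pos": [0.4, 0, 11], "twist": 0},
  {"claw": 3, "delta_pos": [0.4, 0, 11], "twist": 0},
  {"claw": 3, "delta_pos": [0.4, 0, 11], "twist": 0},
  {"claw": 3, "delta_pos": [0.4, 0, 11], "twist": 0},
  {"claw": 3, "delta_pos": [0.4, 0, 11], "twist": 0},
  {"claw": 3, "delta_pos": [0.4, 0, 11], "twist": 0},
  {"claw": 3, "delta_pos": [0.4, 0, 6], "twist": 0},
  {"claw": 3, "delta_pos": [0.4, 0, 1], "twist": 0},
  {"claw": 3, "delta_pos": [0.4, 0, 1], "twist": 0},
  {"claw": 3, "delta_pos": [0.4, 0, 1], "twist": 0},
])

```text
clock: 14.48
tcp_pos: [0.4208, -0.2029, 0.1122]
orientation: [0.0, -0.0, 1.0, -0.0]
wrist_force: [-0.1, -0.1, -4.4]
finger_gap: 0.0447
```

```bash
python3 w.py 0 -.036 .61 -.15
```

```text
[ 0.31  0.01 -4.48]
[-0.75  0.3  -4.42]
[ 0.14 -0.03 -5.74]
[0.6041 0.181 ] (np.int32(207), np.int32(16), np.int32(16))
[ 0.6065 -0.0503] (np.int32(182), np.int32(15), np.int32(16))
delta [-11.15  38.97   2.42] twist -86.0 | tcp [ 0.4199 -0.2022  0.1107] cur 90.0 q6 -0.62 F [ 0.14 -0.03 -5.74] gap 0.0449 t 14.6
delta [-19.03   5.2    4.03] twist 0.0 | tcp [ 0.4199 -0.2022  0.1107] cur 90.0 q6 -0.62 F [ 0.14 -0.03 -5.74] gap 0.0449 t 14.6
```

Full. It goes to case slot b=0.

>>> play_rows([
  {"claw": 3, "delta_pos": [-1, 5, -2], "twist": -10},
  {"claw": 3, "delta_pos": [-2, 10, -2], "twist": -20},
  {"claw": 3, "delta_pos": [-4, 15, -2], "twist": -30},
  {"claw": 3, "delta_pos": [-6, 20, -2], "twist": -40},
  {"claw": 3, "delta_pos": [-8, 26, -2], "twist": -50},
  {"claw": 3, "delta_pos": [-9, 31, -2], "twist": -60},
  {"claw": 3, "delta_pos": [-10, 36, -2], "twist": -70},
  {"claw": 3, "delta_pos": [-11.1, 39, -1], "twist": -80},
  {"claw": 3, "delta_pos": [-11.1, 39, 0], "twist": -86},
  {"claw": 3, "delta_pos": [-11.1, 39, 2.3], "twist": -86},
  {"claw": 3, "delta_pos": [-11.1, 39, 2.3], "twist": -86},
  {"claw": 3, "delta_pos": [-11.1, 39, 2.3], "twist": -86},
])

```text
clock: 16.12
tcp_pos: [0.5315, 0.1868, 0.0889]
orientation: [-0.001, -0.682, 0.731, 0.0]
wrist_force: [0.1, -0.0, -3.1]
finger_gap: 0.0446
```

```bash
python3 -c "
from h import *
snap('top')
go(*slot(-.036,0),.0205,-4)"
```

```text
delta [-0.06  0.11  6.9 ] twist 0.0 | tcp [0.5321 0.1869 0.0895] cur 176.0 q6 -1.31 F [ 0.33  0.06 -3.81] gap 0.0446 t 16.2
```

>>> play_rows([
  {"claw": 3, "delta_pos": [-0.1, 0.1, 3], "twist": 0},
  {"claw": 3, "delta_pos": [-0.1, 0.1, 5], "twist": 0},
  {"claw": 3, "delta_pos": [-0.1, 0.1, 6], "twist": 0},
  {"claw": 3, "delta_pos": [-0.1, 0.1, 6.8], "twist": 0},
  {"claw": 3, "delta_pos": [-0.1, 0.1, 6.9], "twist": 0},
  {"claw": 5.6, "delta_pos": [-0.1, 0.1, 6.9], "twist": 0},
  {"claw": 5.6, "delta_pos": [-0.1, 0.1, 6.9], "twist": 0},
  {"claw": 5.6, "delta_pos": [-0.1, 0.1, 6.9], "twist": 0},
  {"claw": 5.6, "delta_pos": [-0.1, 0.1, 4], "twist": 0},
  {"claw": 5.6, "delta_pos": [-0.1, 0.1, 0], "twist": 0},
  {"claw": 5.6, "delta_pos": [-0.1, 0.1, -5], "twist": 0},
  {"claw": 5.6, "delta_pos": [-0.1, 0.1, -6], "twist": 0},
])

```text
clock: 17.68
tcp_pos: [0.5334, 0.1886, 0.1533]
orientation: [0.003, -0.682, 0.731, -0.002]
wrist_force: [0.0, 0.2, -0.5]
finger_gap: 0.0561
```

```bash
python3 -c "
from h import *
for p in pots(): print(p[0].round(4),p[2:])
go(.357,-.2845,.12,90)"
```

```text
[ 0.6062 -0.0501] (np.int32(185), np.int32(15), np.int32(16))
[ 0.5541 -0.3259] (np.int32(196), np.int32(16), np.int32(15))
[ 0.4713 -0.2853] (np.int32(197), np.int32(16), np.int32(15))
[ 0.3567 -0.2842] (np.int32(220), np.int32(17), np.int32(16))
delta [48.4  14.31  3.11] twist 86.0 | tcp [0.5329 0.1885 0.1528] cur 176.0 q6 -1.3 F [ 0.19 -0.21  0.06] gap 0.056 t 17.7
```

One pot was knocked, from (0.447,-0.306) to (0.471,-0.285), so I use its new position. Next is the pot at (0.357,-0.2845).

>>> play_rows([
  {"claw": 8.5, "delta_pos": [5.5, 2, 0], "twist": 10},
  {"claw": 8.5, "delta_pos": [11, 4, 0], "twist": 20},
  {"claw": 8.5, "delta_pos": [16, 6, 0], "twist": 30},
  {"claw": 8.5, "delta_pos": [22, 8, 0], "twist": 40},
  {"claw": 8.5, "delta_pos": [28, 9, 0], "twist": 50},
  {"claw": 8.5, "delta_pos": [34, 10, 0], "twist": 60},
  {"claw": 8.5, "delta_pos": [39, 12, 0], "twist": 70},
  {"claw": 8.5, "delta_pos": [44, 13, 1], "twist": 80},
  {"claw": 8.5, "delta_pos": [48.4, 14.3, 2], "twist": 86},
  {"claw": 8.5, "delta_pos": [48.4, 14.3, 3], "twist": 86},
  {"claw": 8.5, "delta_pos": [48.4, 14.3, 3], "twist": 86},
  {"claw": 8.5, "delta_pos": [48.4, 14.3, 3], "twist": 86},
])

```text
clock: 19.23
tcp_pos: [0.355, -0.2836, 0.1189]
orientation: [-0.0, -0.001, 1.0, 0.001]
wrist_force: [-0.2, -0.4, 0.8]
finger_gap: 0.0849
```

```bash
python3 -c "
from h import *
for p in pots(): print(p[0].round(4),p[2:])
go(.357,-.2845,.0115,90)"
```

```text
[0.6041 0.181 ] (np.int32(208), np.int32(16), np.int32(16))
[ 0.6065 -0.0504] (np.int32(181), np.int32(15), np.int32(16))
[ 0.5542 -0.326 ] (np.int32(197), np.int32(16), np.int32(15))
[0.5333 0.1865] (np.int32(210), np.int32(17), np.int32(15))
[ 0.4716 -0.2857] (np.int32(199), np.int32(16), np.int32(15))
delta [-0.17 -0.08 10.78] twist 0.2 | tcp [ 0.3553 -0.2838  0.1193] cur 90.2 q6 -0.85 F [-0.73  0.48  0.38] gap 0.0852 t 19.3
```

>>> play_rows([
  {"claw": 8.5, "delta_pos": [-0.2, -0.1, 5], "twist": 0},
  {"claw": 8.5, "delta_pos": [-0.2, -0.1, 10.7], "twist": 0},
  {"claw": 8.5, "delta_pos": [-0.2, -0.1, 10.7], "twist": 0},
  {"claw": 3, "delta_pos": [-0.2, -0.1, 10.7], "twist": 0},
  {"claw": 3, "delta_pos": [-0.2, -0.1, 10.7], "twist": 0},
  {"claw": 3, "delta_pos": [-0.2, -0.1, 10.7], "twist": 0},
  {"claw": 3, "delta_pos": [-0.2, -0.1, 10.7], "twist": 0},
  {"claw": 3, "delta_pos": [-0.2, -0.1, 10.7], "twist": 0},
  {"claw": 3, "delta_pos": [-0.2, -0.1, 6], "twist": 0},
  {"claw": 3, "delta_pos": [-0.2, -0.1, 1], "twist": 0},
  {"claw": 3, "delta_pos": [-0.2, -0.1, 0.7], "twist": 0},
  {"claw": 3, "delta_pos": [-0.2, -0.1, 0.7], "twist": 0},
])

```text
clock: 20.78
tcp_pos: [0.3573, -0.2864, 0.1133]
orientation: [0.001, -0.0, 1.0, -0.001]
wrist_force: [-0.1, 0.5, -1.0]
finger_gap: 0.0445
```

```bash
python3 w.py .07 -.036 .61 -.15
```

```text
[ 0.04  0.21 -0.5 ]
[0.5  0.05 0.01]
[-0.04 -0.75 -0.23]
[0.6039 0.1809] (np.int32(208), np.int32(16), np.int32(16))
[ 0.6065 -0.0503] (np.int32(182), np.int32(15), np.int32(16))
[ 0.5541 -0.326 ] (np.int32(199), np.int32(17), np.int32(15))
[0.5335 0.1864] (np.int32(210), np.int32(17), np.int32(15))
[ 0.4714 -0.2856] (np.int32(199), np.int32(16), np.int32(15))
delta [-10.54  47.75   2.49] twist -86.0 | tcp [ 0.3562 -0.2852  0.1113] cur 90.0 q6 -0.85 F [-0.04 -0.75 -0.23] gap 0.0446 t 20.9
delta [-25.4   13.49   4.11] twist 0.0 | tcp [ 0.3562 -0.2852  0.1113] cur 90.0 q6 -0.85 F [-0.04 -0.75 -0.23] gap 0.0446 t 20.9
```

Empty. It goes in the tray at (0.61,-0.15).

>>> play_rows([
  {"claw": 3, "delta_pos": [-4, 3, 0], "twist": 0},
  {"claw": 3, "delta_pos": [-9, 6, 0], "twist": 0},
  {"claw": 3, "delta_pos": [-15, 9, 0], "twist": 0},
  {"claw": 3, "delta_pos": [-20, 11, 0], "twist": 0},
  {"claw": 3, "delta_pos": [-25.4, 13.5, 0], "twist": 0},
  {"claw": 3, "delta_pos": [-25.4, 13.5, 0], "twist": 0},
  {"claw": 3, "delta_pos": [-25.4, 13.5, 5], "twist": 0},
  {"claw": 3, "delta_pos": [-25.4, 13.5, 8], "twist": 0},
  {"claw": 3, "delta_pos": [-25.4, 13.5, 9.3], "twist": 0},
  {"claw": 3, "delta_pos": [-25.4, 13.5, 9.4], "twist": 0},
  {"claw": 3, "delta_pos": [-25.4, 13.5, 9.4], "twist": 0},
])

```text
clock: 22.3
tcp_pos: [0.6096, -0.1509, 0.0185]
orientation: [-0.001, -0.0, 1.0, 0.0]
wrist_force: [-1.1, -0.5, 2.2]
finger_gap: 0.0448
```

>>> play_rows([
  {"claw": 5.6, "delta_pos": [0, 0, 0], "twist": 0},
  {"claw": 5.6, "delta_pos": [0, 0, 0], "twist": 0},
  {"claw": 5.6, "delta_pos": [0, 0, 0], "twist": 0},
  {"claw": 5.6, "delta_pos": [0, 0, -5], "twist": 0},
  {"claw": 5.6, "delta_pos": [0, 0, -10], "twist": 0},
  {"claw": 8.5, "delta_pos": [0, 0, -10], "twist": 0},
])

```text
clock: 23.05
tcp_pos: [0.614, -0.1519, 0.1234]
orientation: [0.004, -0.0, 1.0, -0.002]
wrist_force: [0.4, 0.2, 0.2]
finger_gap: 0.0724
```

```bash
python3 -c "
from h import *
for p in pots(): print(p[0].round(4),p[2:])
go(.4714,-.2856,.12,90)
go(.5542,-.326,.12,90)"
```

```text
[0.6037 0.1811] (np.int32(203), np.int32(16), np.int32(16))
[ 0.6067 -0.0505] (np.int32(179), np.int32(15), np.int32(15))
[ 0.5536 -0.3318] (np.int32(133), np.int32(11), np.int32(15))
[0.5332 0.1862] (np.int32(199), np.int32(17), np.int32(15))
delta [ 14.12 -13.41   0.03] twist 0.1 | tcp [ 0.6125 -0.1514  0.1207] cur 90.1 q6 -0.37 F [ 0.67  0.53 -1.07] gap 0.0792 t 23.1
delta [  5.84 -17.46   0.08] twist 0.1 | tcp [ 0.6125 -0.1514  0.1207] cur 90.1 q6 -0.37 F [ 0.67  0.53 -1.07] gap 0.0792 t 23.1
```

>>> play_rows([
  {"claw": 8.5, "delta_pos": [5, -4.5, 0], "twist": 0},
  {"claw": 8.5, "delta_pos": [9, -9, 0], "twist": 0},
  {"claw": 8.5, "delta_pos": [14.1, -13.4, 0], "twist": 0},
  {"claw": 8.5, "delta_pos": [14.1, -13.4, 0], "twist": 0},
  {"claw": 8.5, "delta_pos": [14.1, -13.4, 0], "twist": 0},
  {"claw": 8.5, "delta_pos": [14.1, -13.4, 0], "twist": 0},
])

```text
clock: 23.85
tcp_pos: [0.4706, -0.2839, 0.1177]
orientation: [-0.0, -0.001, 1.0, 0.0]
wrist_force: [0.7, 0.3, 1.1]
finger_gap: 0.0852
```

```bash
python3 -c "
from h import *
snap('scene','s5.png',4,(110,110,300,240)) 
for p in pots(): print(p[0].round(4),p[2:])
go(.4714,-.2856,.0115,90)
print(proj('scene',(.4714,-.2856,.041)))"
```

```text
[0.604 0.181] (np.int32(207), np.int32(16), np.int32(16))
[ 0.6066 -0.0503] (np.int32(181), np.int32(15), np.int32(15))
[ 0.6066 -0.1514] (np.int32(187), np.int32(16), np.int32(16))
[ 0.5542 -0.326 ] (np.int32(197), np.int32(16), np.int32(15))
[0.5334 0.1864] (np.int32(206), np.int32(17), np.int32(15))
delta [-0.06 -0.19 10.64] twist 0.2 | tcp [ 0.4708 -0.2838  0.1179] cur 90.2 q6 -0.69 F [ 0.35 -0.08 -0.52] gap 0.0851 t 23.9
[197.36006647 156.89721479]
```

View pics/s5.png

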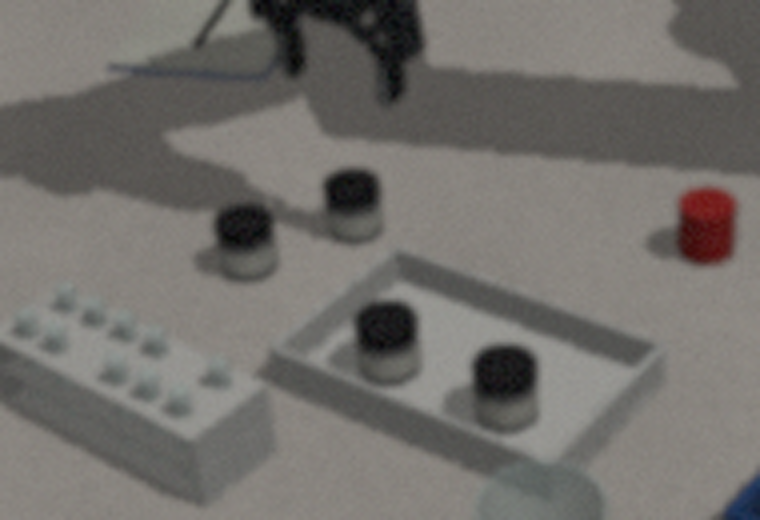

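Two empty pots stand upright in the tray. The target pot's cap is at (352,190) in the crop, close to the predicted (349,188). Gripping it.

>>> play_rows([
  {"claw": 8.5, "delta_pos": [-0.1, -0.2, 5], "twist": 0},
  {"claw": 8.5, "delta_pos": [-0.1, -0.2, 10.6], "twist": 0},
  {"claw": 8.5, "delta_pos": [-0.1, -0.2, 10.6], "twist": 0},
  {"claw": 3, "delta_pos": [-0.1, -0.2, 10.6], "twist": 0},
  {"claw": 3, "delta_pos": [-0.1, -0.2, 10.6], "twist": 0},
  {"claw": 3, "delta_pos": [-0.1, -0.2, 10.6], "twist": 0},
  {"claw": 3, "delta_pos": [-0.1, -0.2, 10.6], "twist": 0},
  {"claw": 3, "delta_pos": [-0.1, -0.2, 10.6], "twist": 0},
  {"claw": 3, "delta_pos": [-0.1, -0.2, 6], "twist": 0},
  {"claw": 3, "delta_pos": [-0.1, -0.2, 1], "twist": 0},
  {"claw": 3, "delta_pos": [-0.1, -0.2, 0.5], "twist": 0},
  {"claw": 3, "delta_pos": [-0.1, -0.2, 0.5], "twist": 0},
])

```text
clock: 25.45
tcp_pos: [0.4713, -0.2873, 0.1144]
orientation: [0.001, -0.0, 1.0, -0.001]
wrist_force: [-0.2, 0.1, -1.0]
finger_gap: 0.0446
```

```bash
python3 w.py .07 -.036 .555 -.10
```

```text
[-0.36 -0.36 -0.98]
[ 0.24 -0.27 -1.19]
[-0.84  1.09 -0.89]
[0.6041 0.1811] (np.int32(206), np.int32(16), np.int32(16))
[ 0.6065 -0.0503] (np.int32(182), np.int32(15), np.int32(16))
[ 0.6067 -0.1512] (np.int32(188), np.int32(16), np.int32(16))
[ 0.5541 -0.3259] (np.int32(196), np.int32(16), np.int32(15))
[0.5331 0.1863] (np.int32(208), np.int32(17), np.int32(16))
delta [ 0.84 47.86  2.58] twist -86.0 | tcp [ 0.47   -0.2862  0.112 ] cur 90.0 q6 -0.69 F [-0.84  1.09 -0.89] gap 0.0447 t 25.6
delta [-8.52 18.61  4.21] twist 0.0 | tcp [ 0.47   -0.2862  0.112 ] cur 90.0 q6 -0.69 F [-0.84  1.09 -0.89] gap 0.0447 t 25.6
```

Empty (about 1 N, well under 3.3). It goes in the tray at (0.55,-0.10).

>>> play_rows([
  {"claw": 3, "delta_pos": [-2, 5, 0], "twist": 0},
  {"claw": 3, "delta_pos": [-5, 11, 0], "twist": 0},
  {"claw": 3, "delta_pos": [-8, 16, 0], "twist": 0},
  {"claw": 3, "delta_pos": [-8, 18.6, 0], "twist": 0},
  {"claw": 3, "delta_pos": [-8, 18.6, 0], "twist": 0},
  {"claw": 3, "delta_pos": [-8, 18.6, 5], "twist": 0},
  {"claw": 3, "delta_pos": [-8, 18.6, 8], "twist": 0},
  {"claw": 3, "delta_pos": [-8, 18.6, 9.4], "twist": 0},
  {"claw": 3, "delta_pos": [-8, 18.6, 9.5], "twist": 0},
  {"claw": 3, "delta_pos": [-8, 18.6, 9.5], "twist": 0},
])

```text
clock: 26.85
tcp_pos: [0.5507, -0.1016, 0.0183]
orientation: [0.0, 0.0, 1.0, -0.0]
wrist_force: [-1.0, -0.2, -1.0]
finger_gap: 0.0445
```

>>> play_rows([
  {"claw": 5.6, "delta_pos": [0, 0, 0], "twist": 0},
  {"claw": 5.6, "delta_pos": [0, 0, 0], "twist": 0},
  {"claw": 5.6, "delta_pos": [0, 0, 0], "twist": 0},
  {"claw": 5.6, "delta_pos": [0, 0, -5], "twist": 0},
  {"claw": 5.6, "delta_pos": [0, 0, -10], "twist": 0},
  {"claw": 8.5, "delta_pos": [0, 0, -10], "twist": 0},
])

```text
clock: 27.6
tcp_pos: [0.5539, -0.1018, 0.1229]
orientation: [0.004, -0.0, 1.0, -0.001]
wrist_force: [0.4, 0.2, -0.1]
finger_gap: 0.0722
```

```bash
python3 -c "
from h import *
for p in pots(): print(p[0].round(4),p[2:])
go(.5542,-.326,.12,90)"
```

```text
[0.6039 0.181 ] (np.int32(204), np.int32(16), np.int32(16))
[ 0.608  -0.0504] (np.int32(166), np.int32(15), np.int32(15))
[ 0.5544 -0.3252] (np.int32(209), np.int32(17), np.int32(16))
[0.5333 0.1863] (np.int32(204), np.int32(17), np.int32(15))
delta [ -0.16 -22.47   0.09] twist 0.1 | tcp [ 0.5524 -0.1013  0.1205] cur 90.1 q6 -0.33 F [-0.63  0.41 -0.14] gap 0.079 t 27.6
```

>>> play_rows([
  {"claw": 8.5, "delta_pos": [-0.1, -6, 0], "twist": 0},
  {"claw": 8.5, "delta_pos": [-0.1, -12, 0], "twist": 0},
  {"claw": 8.5, "delta_pos": [-0.1, -18, 0], "twist": 0},
  {"claw": 8.5, "delta_pos": [-0.1, -22.4, 0], "twist": 0},
  {"claw": 8.5, "delta_pos": [-0.1, -22.4, 0], "twist": 0},
  {"claw": 8.5, "delta_pos": [-0.1, -22.4, 0], "twist": 0},
])

```text
clock: 28.4
tcp_pos: [0.5509, -0.3238, 0.1166]
orientation: [-0.001, -0.0, 1.0, 0.001]
wrist_force: [-0.2, 0.9, -0.2]
finger_gap: 0.0851
```

```bash
python3 -c "
from h import *
for p in pots(): print(p[0].round(4),p[2:])
go(.5542,-.3258,.0115,90)"
```

```text
[0.6038 0.1809] (np.int32(202), np.int32(16), np.int32(16))
[ 0.6065 -0.0502] (np.int32(183), np.int32(15), np.int32(16))
[ 0.6067 -0.1513] (np.int32(187), np.int32(16), np.int32(16))
[ 0.5484 -0.1023] (np.int32(183), np.int32(15), np.int32(16))
[0.5333 0.1863] (np.int32(204), np.int32(17), np.int32(15))
delta [-0.32 -0.28 10.55] twist 0.1 | tcp [ 0.5512 -0.3233  0.1171] cur 90.1 q6 -0.66 F [ 0.11  0.84 -0.3 ] gap 0.0849 t 28.4
```

>>> play_rows([
  {"claw": 8.5, "delta_pos": [-0.3, -0.2, 5], "twist": 0},
  {"claw": 8.5, "delta_pos": [-0.3, -0.2, 10.5], "twist": 0},
  {"claw": 8.5, "delta_pos": [-0.3, -0.2, 10.5], "twist": 0},
  {"claw": 3, "delta_pos": [-0.3, -0.2, 10.5], "twist": 0},
  {"claw": 3, "delta_pos": [-0.3, -0.2, 10.5], "twist": 0},
  {"claw": 3, "delta_pos": [-0.3, -0.2, 10.5], "twist": 0},
  {"claw": 3, "delta_pos": [-0.3, -0.2, 10.5], "twist": 0},
  {"claw": 3, "delta_pos": [-0.3, -0.2, 10.5], "twist": 0},
  {"claw": 3, "delta_pos": [-0.3, -0.2, 6], "twist": 0},
  {"claw": 3, "delta_pos": [-0.3, -0.2, 1], "twist": 0},
  {"claw": 3, "delta_pos": [-0.3, -0.2, 0.5], "twist": 0},
  {"claw": 3, "delta_pos": [-0.3, -0.2, 0.5], "twist": 0},
])

```text
clock: 29.95
tcp_pos: [0.5549, -0.3268, 0.1136]
orientation: [0.0, -0.0, 1.0, -0.0]
wrist_force: [-1.1, -0.4, -4.6]
finger_gap: 0.0445
```

```bash
python3 w.py .07 -.036 .55 -.17
```

```text
[-0.32  0.97 -4.63]
[ 0.23  0.25 -4.21]
[-1.19  0.04 -4.23]
[0.6041 0.1808] (np.int32(205), np.int32(16), np.int32(16))
[ 0.6066 -0.0503] (np.int32(181), np.int32(15), np.int32(16))
[ 0.6067 -0.1515] (np.int32(185), np.int32(16), np.int32(16))
[ 0.5484 -0.1023] (np.int32(183), np.int32(15), np.int32(16))
[0.5334 0.1864] (np.int32(207), np.int32(17), np.int32(15))
[0.0765 0.0995] (np.int32(121), np.int32(20), np.int32(11))
delta [ 9.2  51.83  2.56] twist -86.0 | tcp [ 0.5536 -0.3258  0.111 ] cur 90.0 q6 -0.66 F [-1.19  0.04 -4.23] gap 0.045 t 30.1
delta [ 0.34 15.57  4.14] twist 0.0 | tcp [ 0.5536 -0.3258  0.111 ] cur 90.0 q6 -0.66 F [-1.19  0.04 -4.23] gap 0.045 t 30.1
```

Full. It goes to case slot b=+0.07.

>>> play_rows([
  {"claw": 3, "delta_pos": [1, 5.5, -2], "twist": -10},
  {"claw": 3, "delta_pos": [2, 11, -2], "twist": -20},
  {"claw": 3, "delta_pos": [3, 17, -2], "twist": -30},
  {"claw": 3, "delta_pos": [4, 23, -2], "twist": -40},
  {"claw": 3, "delta_pos": [5, 29, -2], "twist": -50},
  {"claw": 3, "delta_pos": [6, 35, -2], "twist": -60},
  {"claw": 3, "delta_pos": [7, 41, -2], "twist": -70},
  {"claw": 3, "delta_pos": [8, 46, -2], "twist": -80},
  {"claw": 3, "delta_pos": [9.2, 51.8, -2], "twist": -86},
  {"claw": 3, "delta_pos": [9.2, 51.8, 0], "twist": -86},
  {"claw": 3, "delta_pos": [9.2, 51.8, 2.3], "twist": -86},
  {"claw": 3, "delta_pos": [9.2, 51.8, 2.3], "twist": -86},
])

```text
clock: 31.6
tcp_pos: [0.4596, 0.1908, 0.0875]
orientation: [-0.003, -0.683, 0.731, 0.002]
wrist_force: [-0.4, 0.5, -3.1]
finger_gap: 0.0448
```

```bash
python3 -c "
from h import *
snap('top')
go(*slot(-.036,.07),.0205,-4)"
```

```text
delta [-0.17 -0.06  6.83] twist 0.1 | tcp [0.4608 0.1908 0.0888] cur 176.1 q6 -1.27 F [-0.13 -0.1  -4.64] gap 0.0448 t 31.6
```

>>> play_rows([
  {"claw": 3, "delta_pos": [-0.2, -0.1, 3], "twist": 0},
  {"claw": 3, "delta_pos": [-0.2, -0.1, 5], "twist": 0},
  {"claw": 3, "delta_pos": [-0.2, -0.1, 6], "twist": 0},
  {"claw": 3, "delta_pos": [-0.2, -0.1, 6.7], "twist": 0},
  {"claw": 3, "delta_pos": [-0.2, -0.1, 6.8], "twist": 0},
  {"claw": 5.6, "delta_pos": [-0.2, -0.1, 6.8], "twist": 0},
  {"claw": 5.6, "delta_pos": [-0.2, -0.1, 6.8], "twist": 0},
  {"claw": 5.6, "delta_pos": [-0.2, -0.1, 6.8], "twist": 0},
  {"claw": 5.6, "delta_pos": [-0.2, -0.1, 4], "twist": 0},
  {"claw": 5.6, "delta_pos": [-0.2, -0.1, 0], "twist": 0},
  {"claw": 5.6, "delta_pos": [-0.2, -0.1, -6], "twist": 0},
  {"claw": 5.6, "delta_pos": [-0.2, -0.1, -6], "twist": 0},
])

```text
clock: 33.15
tcp_pos: [0.4672, 0.194, 0.1552]
orientation: [0.004, -0.682, 0.731, -0.002]
wrist_force: [0.6, -0.7, -0.1]
finger_gap: 0.056
```

>>> play_rows([
  {"claw": 0, "delta_pos": [6, 0, -6], "twist": 0},
  {"claw": 0, "delta_pos": [12, 0, -10], "twist": 0},
  {"claw": 0, "delta_pos": [18, 0, -13], "twist": 0},
  {"claw": 0, "delta_pos": [18, 0, -13], "twist": 0},
  {"claw": 0, "delta_pos": [18, 0, -13], "twist": 0},
  {"claw": 0, "delta_pos": [18, 0, -13], "twist": 0},
])

```text
clock: 33.9
tcp_pos: [0.4509, 0.0138, 0.2793]
orientation: [-0.0, -0.682, 0.731, 0.001]
wrist_force: [0.4, -0.2, -0.2]
finger_gap: 0.0002
```

```bash
python3 -c "
from h import *
im=snap('top','t6.png',5,(90,130,220,260))
for p in pots(im): print(p[0].round(4),p[2:])
snap('scene','s6.png',4,(280,150,430,280))
go(.45,.40,.30,0)"
```

```text
[0.604 0.181] (np.int32(210), np.int32(17), np.int32(16))
[ 0.6065 -0.1514] (np.int32(185), np.int32(16), np.int32(16))
[0.5333 0.1864] (np.int32(205), np.int32(17), np.int32(15))
[0.4653 0.1908] (np.int32(210), np.int32(18), np.int32(15))
delta [-38.47   2.68  -2.07] twist -3.9 | tcp [0.4507 0.0144 0.2791] cur 176.1 q6 -1.65 F [0.27 0.91 0.43] gap 0.0003 t 34.0
```

View pics/t6.png

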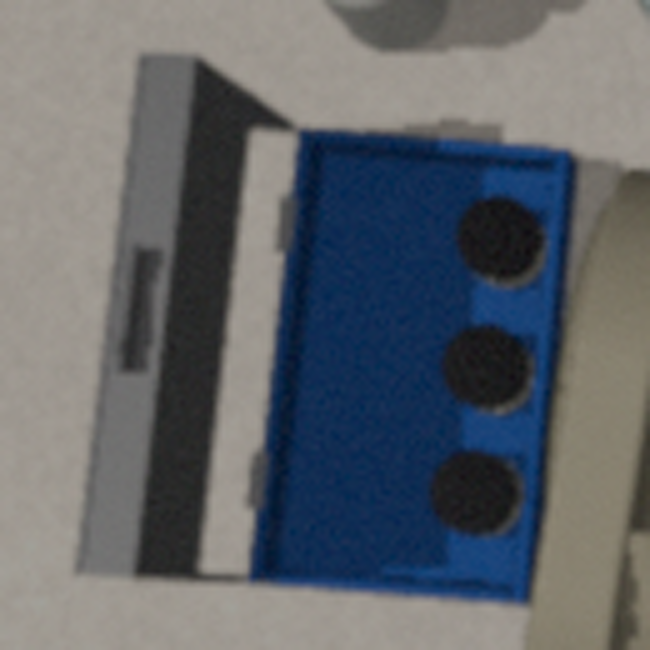

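View pics/s6.png

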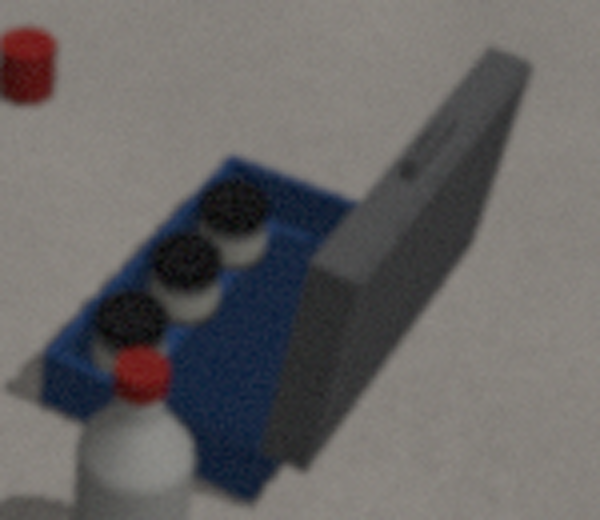

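Three full pots stand upright in the case, with caps at (500,240), (488,368) and (476,492) in the top crop. The lid is still open. Next I fit the lid's angle from its outer front corners.

```bash
cat >> h.py <<'E'
def lidpt(th,y=0,lx=-.150,lz=.029):
    p=C+cx*(.075+lx*np.cos(th)+lz*np.sin(th))+cy*y
    return np.array([p[0],p[1],.0455-lx*np.sin(th)+lz*np.cos(th)])
E
python3 -c "
from h import *
ob=[('top',(118,141),-.125),('top',(105.6,244.6),.125),('scene',(371.2,219.5),-.125),('scene',(412.5,167),.125)]
for th in(1.5,1.57,1.64,1.7,1.78): print(th,lidpt(th).round(3),[(proj(c,lidpt(th,y))-np.array(p)).round(1).tolist() for c,p,y in ob])
"
```

```text
1.5 [0.54  0.317 0.197] [[9.6, -0.2], [9.5, 1.2], [-12.9, -4.7], [-9.4, -6.4]]
1.57 [0.541 0.327 0.196] [[5.4, -0.4], [5.2, 0.9], [-8.4, -2.2], [-5.3, -4.5]]
1.64 [0.541 0.338 0.193] [[1.3, -0.4], [1.0, 0.6], [-3.9, 0.5], [-1.3, -2.4]]
1.7 [0.542 0.346 0.191] [[-2.0, -0.5], [-2.3, 0.3], [-0.1, 3.0], [2.0, -0.4]]
1.78 [0.543 0.358 0.186] [[-6.2, -0.4], [-6.6, -0.1], [4.8, 6.7], [6.3, 2.6]]
```

```bash
python3 -c "
from h import *
go(*slot(.150,0),.28,-4);go(*slot(.150,0),.165,-4)"
```

```text
delta [-36.42  -6.87  -0.09] twist 0.1 | tcp [0.4507 0.0144 0.2791] cur 176.1 q6 -1.65 F [0.27 0.91 0.43] gap 0.0003 t 34.0
delta [-36.42  -6.89  11.41] twist 0.1 | tcp [0.4507 0.0144 0.2791] cur 176.1 q6 -1.65 F [0.27 0.91 0.43] gap 0.0003 t 34.0
```

>>> play_rows([
  {"claw": 0, "delta_pos": [-5, -1, -2], "twist": 0},
  {"claw": 0, "delta_pos": [-11, -2, -2], "twist": 0},
  {"claw": 0, "delta_pos": [-17, -3, -2], "twist": 0},
  {"claw": 0, "delta_pos": [-23, -4, -2], "twist": 0},
  {"claw": 0, "delta_pos": [-29, -5, -2], "twist": 0},
  {"claw": 0, "delta_pos": [-35, -6.9, -2], "twist": 0},
  {"claw": 0, "delta_pos": [-36.4, -6.9, -2], "twist": 0},
  {"claw": 0, "delta_pos": [-36.4, -6.9, 0], "twist": 0},
  {"claw": 0, "delta_pos": [-36.4, -6.9, 4], "twist": 0},
  {"claw": 0, "delta_pos": [-36.4, -6.9, 8], "twist": 0},
  {"claw": 0, "delta_pos": [-36.4, -6.9, 11.4], "twist": 0},
  {"claw": 0, "delta_pos": [-36.4, -6.9, 11.4], "twist": 0},
])

```text
clock: 35.5
tcp_pos: [0.5421, 0.3707, 0.1629]
orientation: [-0.004, -0.683, 0.731, 0.001]
wrist_force: [0.3, -1.0, 0.0]
finger_gap: -0.0
```

```bash
cat > arc.py <<'E'
from h import *
import sys
im=snap('top');s=get_state()
if len(sys.argv)>3: snap('scene',sys.argv[3],1.5)
p=s['tcp_pos'];a=(p[:2]-C)@cx;b=(p[:2]-C)@cy
print('case x',a.round(4),'case y',b.round(4),'z',p[2].round(4),'F',s['wrist_force'].round(2),'t',s['clock'])
for th in np.linspace(float(sys.argv[1]),float(sys.argv[2]),12):
    S=.13;x=.075-S*np.cos(th)+.029*np.sin(th)+.011;z=.0455+S*np.sin(th)+.029*np.cos(th)
    print(round(th,2),[round(-(x-a)*100,1),round(-b*100,1),round((p[2]-z)*100,1)])
E
python3 arc.py 1.67 1.23 s7.png
```

```text
case x 0.1482 case y 0.0002 z 0.1654 F [-0.14 -0.43  1.09] t 35.55
1.67 [np.float64(2.0), np.float64(-0.0), np.float64(-0.7)]
1.63 [np.float64(2.6), np.float64(-0.0), np.float64(-0.8)]
1.59 [np.float64(3.1), np.float64(-0.0), np.float64(-1.0)]
1.55 [np.float64(3.6), np.float64(-0.0), np.float64(-1.1)]
1.51 [np.float64(4.1), np.float64(-0.0), np.float64(-1.2)]
1.47 [np.float64(4.6), np.float64(-0.0), np.float64(-1.2)]
1.43 [np.float64(5.2), np.float64(-0.0), np.float64(-1.3)]
1.39 [np.float64(5.7), np.float64(-0.0), np.float64(-1.3)]
1.35 [np.float64(6.2), np.float64(-0.0), np.float64(-1.3)]
1.31 [np.float64(6.8), np.float64(-0.0), np.float64(-1.3)]
1.27 [np.float64(7.3), np.float64(-0.0), np.float64(-1.3)]
1.23 [np.float64(7.8), np.float64(-0.0), np.float64(-1.2)]
```

View pics/s7.png

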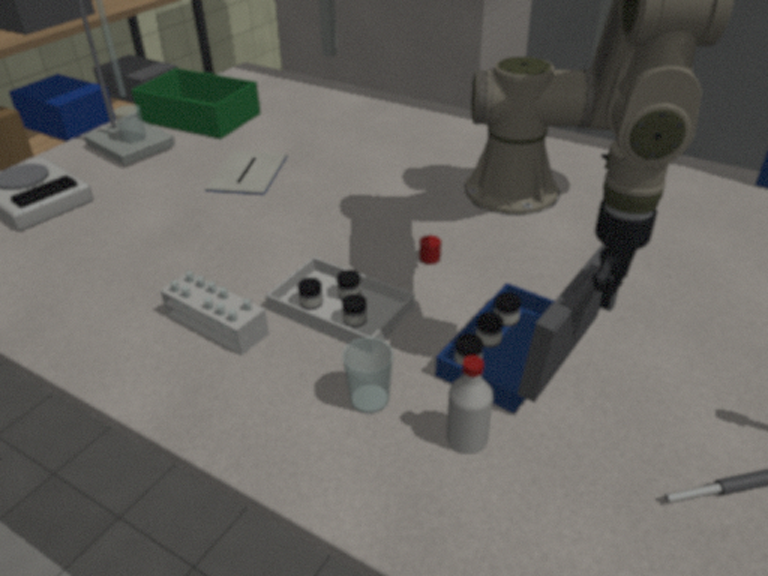

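All six pots are sorted: three in the case around (490,325) and three in the tray around (340,295). The closed fingers are behind the lid at (612,295). Now I push it slowly along its arc.

>>> play_rows([
  {"claw": 0, "delta_pos": [1.5, 0, -0.5], "twist": 0},
  {"claw": 0, "delta_pos": [2.0, 0, -0.7], "twist": 0},
  {"claw": 0, "delta_pos": [2.6, 0, -0.8], "twist": 0},
  {"claw": 0, "delta_pos": [3.1, 0, -1.0], "twist": 0},
  {"claw": 0, "delta_pos": [3.6, 0, -1.1], "twist": 0},
  {"claw": 0, "delta_pos": [4.1, 0, -1.2], "twist": 0},
  {"claw": 0, "delta_pos": [4.6, 0, -1.2], "twist": 0},
  {"claw": 0, "delta_pos": [5.2, 0, -1.3], "twist": 0},
  {"claw": 0, "delta_pos": [5.7, 0, -1.3], "twist": 0},
  {"claw": 0, "delta_pos": [6.2, 0, -1.3], "twist": 0},
  {"claw": 0, "delta_pos": [6.8, 0, -1.3], "twist": 0},
  {"claw": 0, "delta_pos": [7.3, 0, -1.3], "twist": 0},
])

```text
clock: 37.1
tcp_pos: [0.5399, 0.2986, 0.1791]
orientation: [-0.0, -0.682, 0.731, 0.0]
wrist_force: [-0.0, 1.5, -0.5]
finger_gap: -0.0001
```

```bash
python3 arc.py 1.23 .79
python3 - <<'E'
from h import *
s=cv2.imwrite('pics/s8.png',cv2.cvtColor(cv2.resize(imaging.read_camera('scene')[130:290,270:450],None,fx=3,fy=3),4))
E
```

```text
case x 0.0748 case y -0.0012 z 0.1792 F [-0.82  0.21 -0.68] t 37.15
1.23 [np.float64(0.5), np.float64(0.1), np.float64(0.1)]
1.19 [np.float64(1.0), np.float64(0.1), np.float64(0.2)]
1.15 [np.float64(1.5), np.float64(0.1), np.float64(0.3)]
1.11 [np.float64(2.1), np.float64(0.1), np.float64(0.4)]
1.07 [np.float64(2.6), np.float64(0.1), np.float64(0.6)]
1.03 [np.float64(3.1), np.float64(0.1), np.float64(0.7)]
0.99 [np.float64(3.6), np.float64(0.1), np.float64(0.9)]
0.95 [np.float64(4.1), np.float64(0.1), np.float64(1.1)]
0.91 [np.float64(4.6), np.float64(0.1), np.float64(1.3)]
0.87 [np.float64(5.0), np.float64(0.1), np.float64(1.6)]
0.83 [np.float64(5.5), np.float64(0.1), np.float64(1.8)]
0.79 [np.float64(6.0), np.float64(0.1), np.float64(2.1)]
```

View pics/s8.png

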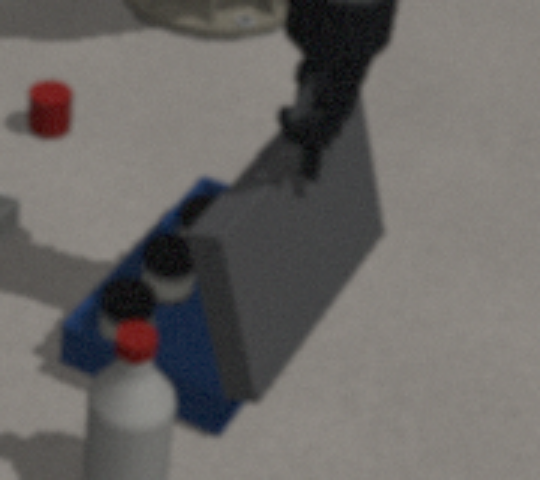

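The lid is following, with the fingertip at (310,175) near the middle of the front edge and forces of 1–2 N. Continuing.

>>> play_rows([
  {"claw": 0, "delta_pos": [0.5, 0, 0.1], "twist": 0},
  {"claw": 0, "delta_pos": [1.0, 0, 0.2], "twist": 0},
  {"claw": 0, "delta_pos": [1.5, 0, 0.3], "twist": 0},
  {"claw": 0, "delta_pos": [2.1, 0, 0.4], "twist": 0},
  {"claw": 0, "delta_pos": [2.6, 0, 0.6], "twist": 0},
  {"claw": 0, "delta_pos": [3.1, 0, 0.7], "twist": 0},
  {"claw": 0, "delta_pos": [3.6, 0, 0.9], "twist": 0},
  {"claw": 0, "delta_pos": [4.1, 0, 1.1], "twist": 0},
  {"claw": 0, "delta_pos": [4.6, 0, 1.3], "twist": 0},
  {"claw": 0, "delta_pos": [5.0, 0, 1.6], "twist": 0},
  {"claw": 0, "delta_pos": [5.5, 0, 1.8], "twist": 0},
  {"claw": 0, "delta_pos": [6.0, 0, 2.1], "twist": 0},
])

```text
clock: 38.7
tcp_pos: [0.5359, 0.2389, 0.1581]
orientation: [0.0, -0.682, 0.731, 0.0]
wrist_force: [-0.0, 1.5, 0.7]
finger_gap: -0.0
```

```bash
python3 arc.py .76 .32
```

```text
case x 0.0149 case y -0.0012 z 0.1576 F [ 0.56 -0.57  0.3 ] t 38.75
0.76 [np.float64(0.3), np.float64(0.1), np.float64(0.2)]
0.72 [np.float64(0.7), np.float64(0.1), np.float64(0.5)]
0.68 [np.float64(1.2), np.float64(0.1), np.float64(0.8)]
0.64 [np.float64(1.6), np.float64(0.1), np.float64(1.1)]
0.6 [np.float64(2.0), np.float64(0.1), np.float64(1.5)]
0.56 [np.float64(2.4), np.float64(0.1), np.float64(1.9)]
0.52 [np.float64(2.7), np.float64(0.1), np.float64(2.2)]
0.48 [np.float64(3.1), np.float64(0.1), np.float64(2.6)]
0.44 [np.float64(3.4), np.float64(0.1), np.float64(3.1)]
0.4 [np.float64(3.7), np.float64(0.1), np.float64(3.5)]
0.36 [np.float64(4.0), np.float64(0.1), np.float64(3.9)]
0.32 [np.float64(4.3), np.float64(0.1), np.float64(4.4)]
```

>>> play_rows([
  {"claw": 0, "delta_pos": [0.3, 0, 0.2], "twist": 0},
  {"claw": 0, "delta_pos": [0.7, 0, 0.5], "twist": 0},
  {"claw": 0, "delta_pos": [1.2, 0, 0.8], "twist": 0},
  {"claw": 0, "delta_pos": [1.6, 0, 1.1], "twist": 0},
  {"claw": 0, "delta_pos": [2.0, 0, 1.5], "twist": 0},
  {"claw": 0, "delta_pos": [2.4, 0, 1.9], "twist": 0},
  {"claw": 0, "delta_pos": [2.7, 0, 2.2], "twist": 0},
  {"claw": 0, "delta_pos": [3.1, 0, 2.6], "twist": 0},
  {"claw": 0, "delta_pos": [3.4, 0, 3.1], "twist": 0},
  {"claw": 0, "delta_pos": [3.7, 0, 3.5], "twist": 0},
  {"claw": 0, "delta_pos": [4.0, 0, 3.9], "twist": 0},
  {"claw": 0, "delta_pos": [4.3, 0, 4.4], "twist": 0},
])

```text
clock: 40.25
tcp_pos: [0.533, 0.1961, 0.114]
orientation: [0.0, -0.682, 0.731, -0.0]
wrist_force: [0.1, -0.7, 0.6]
finger_gap: -0.0001
```

```bash
python3 arc.py .30 .0
```

```text
case x -0.0278 case y -0.001 z 0.1133 F [-0.07 -1.08  0.63] t 40.3
0.3 [np.float64(0.2), np.float64(0.1), np.float64(0.2)]
0.27 [np.float64(0.4), np.float64(0.1), np.float64(0.5)]
0.25 [np.float64(0.5), np.float64(0.1), np.float64(0.8)]
0.22 [np.float64(0.7), np.float64(0.1), np.float64(1.1)]
0.19 [np.float64(0.8), np.float64(0.1), np.float64(1.5)]
0.16 [np.float64(1.0), np.float64(0.1), np.float64(1.8)]
0.14 [np.float64(1.1), np.float64(0.1), np.float64(2.1)]
0.11 [np.float64(1.2), np.float64(0.1), np.float64(2.5)]
0.08 [np.float64(1.3), np.float64(0.1), np.float64(2.8)]
0.05 [np.float64(1.4), np.float64(0.1), np.float64(3.2)]
0.03 [np.float64(1.5), np.float64(0.1), np.float64(3.5)]
0.0 [np.float64(1.6), np.float64(0.1), np.float64(3.9)]
```

>>> play_rows([
  {"claw": 0, "delta_pos": [0.2, 0, 0.2], "twist": 0},
  {"claw": 0, "delta_pos": [0.4, 0, 0.5], "twist": 0},
  {"claw": 0, "delta_pos": [0.5, 0, 0.8], "twist": 0},
  {"claw": 0, "delta_pos": [0.7, 0, 1.1], "twist": 0},
  {"claw": 0, "delta_pos": [0.8, 0, 1.4], "twist": 0},
  {"claw": 0, "delta_pos": [0.9, 0, 1.7], "twist": 0},
  {"claw": 0, "delta_pos": [1.0, 0, 2.0], "twist": 0},
  {"claw": 0, "delta_pos": [1.1, 0, 2.3], "twist": 0},
  {"claw": 0, "delta_pos": [1.2, 0, 2.6], "twist": 0},
  {"claw": 0, "delta_pos": [1.3, 0, 2.8], "twist": 0},
  {"claw": 0, "delta_pos": [1.4, 0, 3.0], "twist": 0},
  {"claw": 0, "delta_pos": [1.4, 0, 3.2], "twist": 0},
])

```text
clock: 41.8
tcp_pos: [0.532, 0.1822, 0.0822]
orientation: [-0.0, -0.682, 0.731, -0.0]
wrist_force: [-0.5, 0.4, -0.0]
finger_gap: 0.0001
```

>>> play_rows([
  {"claw": 0, "delta_pos": [0, 0, 0.1], "twist": 0},
  {"claw": 0, "delta_pos": [0, 0, 0.2], "twist": 0},
  {"claw": 0, "delta_pos": [0, 0, 0.3], "twist": 0},
  {"claw": 0, "delta_pos": [0, 0, 0.4], "twist": 0},
  {"claw": 0, "delta_pos": [0, 0, 0.5], "twist": 0},
  {"claw": 0, "delta_pos": [0, 0, 0.55], "twist": 0},
  {"claw": 0, "delta_pos": [0, 0, 0.6], "twist": 0},
  {"claw": 0, "delta_pos": [0, 0, 0.6], "twist": 0},
])

```text
clock: 42.8
tcp_pos: [0.532, 0.1824, 0.0763]
orientation: [0.0, -0.682, 0.731, 0.0]
wrist_force: [-0.1, -0.1, 0.0]
finger_gap: 0.0001
```

```bash
python3 arc.py .02 .0|head -1; python3 arc.py 0 0|head -1
python3 - <<'E'
from h import *
cv2.imwrite('pics/s9.png',cv2.cvtColor(cv2.resize(imaging.read_camera('scene')[130:290,270:450],None,fx=4,fy=3.75),4))
E
```

```text
case x -0.0411 case y -0.0013 z 0.0763 F [-1.15  0.11  0.62] t 42.85
case x -0.0411 case y -0.0013 z 0.0763 F [-0.58 -0.21  0.18] t 42.9
```

View pics/s9.png

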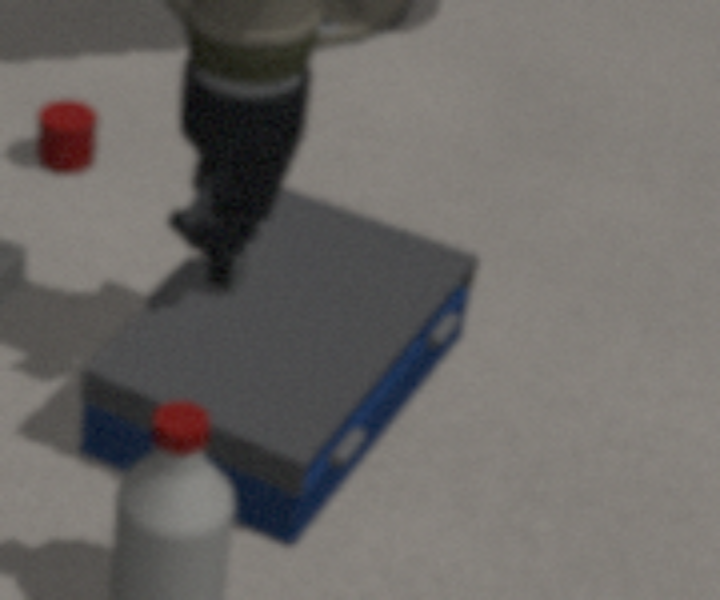

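The lid is nearly shut: its top face looks level and the tip is at (222,285), z 0.076. Now I press down in small steps until the force rises.

>>> play_rows([
  {"claw": 0, "delta_pos": [0, 0, 0.05], "twist": 0},
  {"claw": 0, "delta_pos": [0, 0, 0.1], "twist": 0},
  {"claw": 0, "delta_pos": [0, 0, 0.15], "twist": 0},
  {"claw": 0, "delta_pos": [0, 0, 0.2], "twist": 0},
  {"claw": 0, "delta_pos": [0, 0, 0.2], "twist": 0},
])

```text
clock: 43.58
tcp_pos: [0.5321, 0.1823, 0.0746]
orientation: [0.0, -0.682, 0.731, -0.0]
wrist_force: [-0.8, -1.0, 3.8]
finger_gap: -0.0005
```

>>> play_rows([
  {"claw": 0, "delta_pos": [0, 0, 0.05], "twist": 0},
  {"claw": 0, "delta_pos": [0, 0, 0.1], "twist": 0},
  {"claw": 0, "delta_pos": [0, 0, 0.1], "twist": 0},
])

```text
clock: 43.95
tcp_pos: [0.5322, 0.1823, 0.0745]
orientation: [0.0, -0.682, 0.731, -0.0]
wrist_force: [-3.0, -1.0, 9.6]
finger_gap: 0.0002
```

The tip stopped at z 0.0745 while the force rose to 9.6 N, so the lid is on its stop. Retreating and checking.

>>> play_rows([
  {"claw": 0, "delta_pos": [0, 0, -0.5], "twist": 0},
  {"claw": 0, "delta_pos": [0, 0, -3], "twist": 0},
  {"claw": 0, "delta_pos": [0, 0, -9], "twist": 0},
  {"claw": 0, "delta_pos": [0, 0, -15], "twist": 0},
  {"claw": 0, "delta_pos": [0, 0, -20], "twist": 0},
  {"claw": 0, "delta_pos": [-6, 4, -20], "twist": 0},
  {"claw": 0, "delta_pos": [-11, 10, -20], "twist": 0},
  {"claw": 0, "delta_pos": [-16, 14, -20], "twist": 0},
  {"claw": 0, "delta_pos": [-21, 18, -20], "twist": 0},
  {"claw": 0, "delta_pos": [-21, 18, -20], "twist": 0},
  {"claw": 0, "delta_pos": [-21, 18, -20], "twist": 0},
])

```text
clock: 45.32
tcp_pos: [0.3655, 0.4058, 0.2731]
orientation: [-0.0, -0.684, 0.73, 0.0]
wrist_force: [1.0, -0.1, 0.1]
finger_gap: -0.0001
```

```bash
python3 -c "
from h import *
im=snap('top')
for p in pots(im): print(p[0].round(4),p[2:])
for y in(-.125,.125): print(y,proj('scene',lidpt(0,y)),proj('scene',lidpt(.05,y)))
snap('scene','s10.png')
go(.5,.2,.3,0)"
```

```text
[ 0.6064 -0.0504] (np.int32(187), np.int32(15), np.int32(16))
[ 0.6068 -0.1514] (np.int32(190), np.int32(16), np.int32(16))
[ 0.5485 -0.1023] (np.int32(188), np.int32(15), np.int32(16))
[0.2891 0.6537] (np.int32(124), np.int32(15), np.int32(15))
-0.125 [288.86603486 228.04994086] [289.51525969 226.00498381]
0.125 [337.03789923 178.73219259] [337.8048737  176.74216521]
delta [ 19.45 -14.66  -2.68] twist -3.9 | tcp [0.367  0.4041 0.2731] cur 176.1 q6 -0.82 F [ 0.43 -0.12 -0.56] gap -0.0001 t 45.4
```

View pics/s10.png

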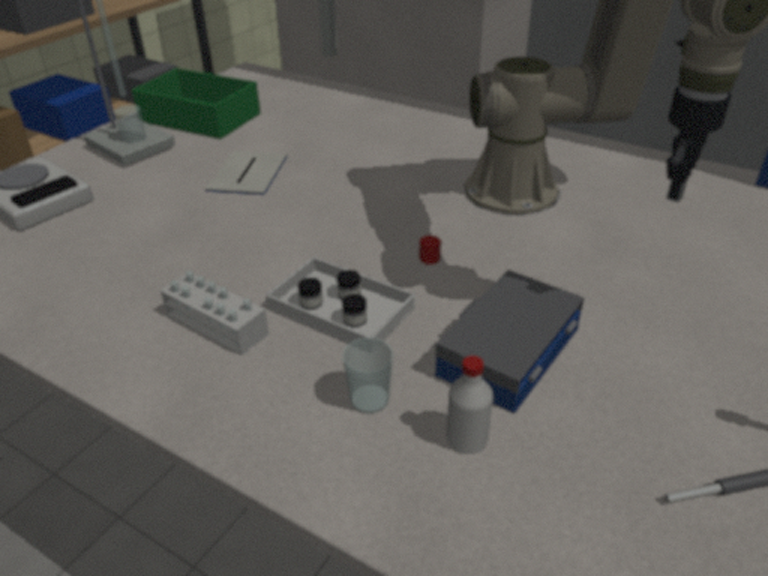

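The lid is shut with a level top (front corner at (438,345), predicted (433,342)). Three pots stand in the tray, the bystanders have not moved, and the arm is clear.

```bash
python3 -c "
from h import *
print(env.hand_in())"
```

```text
the job is handed in; nothing more can be done
None
```

I weighed and sorted all six pots, shut the lid gently and handed the job in at about 45 s of the 210 s allowed.

- **Full pots:** three read about 4 to 4.5 N at the wrist and stand upright on the case floor. I saw all three upright before closing the lid.
- **Empty pots:** three read about 1 N or less and stand upright in the tray; the last picture confirms this.
- **Knocked pot:** one pot was shifted about 3 cm during the run. I found it again and picked it from its new place.
- **Lid:** I pushed it down along its arc at about 0.3 rad/s with forces of 1–2 N. I then pressed it until the fingertip stopped at z = 0.0745 m (shut height 0.075 m) at 9.6 N. After the arm backed off, the lid looked level and shut.
- **Left alone:** in the last picture the beaker, wash bottle, tube rack and red look-alike stand where they were.

The wrist readings were noisy, by up to about 1 N either way, but the gap between full and empty was still clear. No check failed or disagreed.

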